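Pin the plaster mould press shut

ROBOT

A 6-joint arm with a two-finger parallel gripper is mounted at the origin on the work surface; the furniture and walls round the work are solid. World frame = base frame: x ahead of the robot, y to its left, z up, the work surface at z = 0. Lengths are in m, angles in rad, forces in N, time in s.
With the tool pointing down it reaches from about 0.375 to 0.975 m from the base axis. Payload 3.8 kg.
Tool frame: the origin (TCP) lies at the very end of the fingers, on their centre line; the grasp point (between the pads) lies 19 mm behind it; z points along the fingers, y is the direction in which the jaws open and shut (so a half turn about z gives the same grasp; the last joint's range is limited). The gripper opens to 85 mm and grips with 20 to 120 N. Pads are 22 mm wide; open, the fingers measure 114 mm over their backs; the gripper's body (76 mm by 85 mm) begins 54 mm behind the grasp point. The pads swing forward as they close: fully open they stand 13 mm farther back than shut.
Start: joints at [1.064, 0.264, 1.604, -0, 1.274, -0.037], TCP at [0.306, 0.602, 0.231] pointing down, gripper open.
Joint ranges: [-2.63, 2.63], [-0.94, 2.18], [0.31, 2.57], [-1.31, 4.45], [0, 2.66], [-2.55, 2.55]. Speed limits (rad/s): [2.57, 2.57, 3.14, 3.14, 3.14, 3.14].

INTERFACE

Orientations are given as a rotation vector (axis times angle).
In Python, from workcell import bot, read_camera, finish_job gives the robot as it stands. The module is installed in compiled form; this text tells all that it offers.
- The arm moves only by the tool servo_tool, never from a script. Its argument "targets" is text: rows parted by semicolons, each of 7 numbers parted by spaces: the turn, a rotation vector about the tool's x, y, z in rad, then the shift along the tool's x, y, z in mm, then the finger opening in mm, from 0 to 85.4. In form: wx wy wz x y z gripper; .... A call has 1 to 8 rows; each row shifts and turns the pose as measured when the row begins, along the tool's axes as they then stand; what a row does not reach is not made up. A row lasts 1/12 s, in which the tool goes at most 41.7 mm and 7.16 degrees, less where a joint would pass 70% of its speed; a pose out of reach is approached as far as the arm can. A call is refused whole if a number of a shift passes 41.7 or a number of a turn 0.125, either way. A call with a gripper value outside its range is refused whole. The fingers move at their own pace and stop on an object; "newtons" is the grip in N (left out, the last holds). Time passes only in rows, so rows that do not move let the fingers close. It gives the time, the measured TCP pose, the force and the opening at its end, in the units of the state.
- bot.read_state(): the state, without advancing time (a new reading comes with each control period).
- read_camera(name): name is "scene" or "side" or "wrist"; returns a dict with "image" (400x640x3 uint8, red, green, blue), "mtx" (3x3 intrinsics, pixels), "eye" and "orientation" of the camera in the world; the wrist camera has in their place "T_tool_cam" (4x4, takes a point from camera to tool coordinates, whose origin is the TCP and whose axes are the flange's). Camera axes: x right, y up, looking along -z (the intrinsics and any distortion apply to the point x, -y, -z); pixel columns grow to the right and rows downward; lengths in m; the calibration is good to about 2 mm. The wrist camera is an equidistant fisheye: a pixel r from the principal point sees the ray r / f radians off the axis. A picture is of the moment at which its call begins: read the wrist's pose just before it. There is no depth.
- finish_job(): hands the job in, once; it reports no verdict.
The state is a dict: "time": time; "q": joint angles; "joint_vel": joint speeds; "joint_torque": joint torques, N m; "tool_pos": TCP position; "tcp_rot": TCP orientation; "wrist_force": force on the tool from outside, world axes, zero at the start; "torque": the same for the moment, N m; "width": opening from 0.0 (shut) to 1.0 (fully open).
Only numpy, scipy, OpenCV 4.12 (cv2) and the standard library are available. Lean on these libraries where they do the work, as an engineer would, in place of code of your own. Each camera call takes 0.05 s, during which the arm holds its last target.

TASK

Close the plaster mould press and pin it shut: lower its raised arm onto the mould, then take the quick-release pin from its wooden stand with both side buttons squeezed in, and feel for the hole in the adjustable steel bush under the slot in the arm. Gently, never with great force, push the pin fully home through slot and bush so that it presses the arm right down, and let go so that the buttons spring out and the locking balls hold the arm down under the bush. Leave the other things on the table where they stand.

Things in the scene. Friction and masses are not known exactly. Their poses are not given: they have to be found in the camera images.
- press: mould press fixed to the table: aluminium base plate 280 x 120 x 8 mm with, in a row, steel bush between rails, plaster mould and hinge. Origin on the table under the middle of the arm's slot (arm down); +x points from the slot to the hinge, z up. Hinge axis parallel to y at x = 190 mm, height 58 mm (positive arm angles raise the slot end).
- bush_mid (a point): middle of the bush's range, at its top face (height 50 mm), turned like the press. The bush is a flat steel plate 10 mm thick, open below, with one upright round 18 mm hole at y = 0. The hole's x is NOT measured: anywhere within 12 mm either side of this point. The bush slides along x against about 5 N, so the pin's tapered nose can shift it if no more than about 2.5 mm off.
- mould_mid (a point): middle of the white plaster mould (90 x 90 mm), between its halves. The upper half stands on stiff springs, can be pressed down 4 mm, and is pressed by a rubber foot under the arm
- press_arm (a joint): angle of the press's arm, rad: 0 = fully down (level), larger = raised; it stays where put. Flat aluminium bar 48 mm wide, 12 mm thick, round free end 243 mm from the hinge. Let go on the sprung mould it rests at about 0.02 to 0.04; pressing its slot end fully down against the springs takes about 10 N, then it meets a hard stop. Held by the locked pin it stays at about 0.011.
- push_spot (a point): point on the middle line of the arm's top face, 125 mm from the hinge axis: a good place to push it down from above
- slot_mid (a point): middle of the arm's slot at its top face, 190 mm from the hinge axis. The slot goes right through: 44 mm along the arm, 22 mm across. With the arm fully down this point is at height 64 mm, over bush_mid
- lock_pin: quick-release pin, 0.15 kg, upright in the stand. Origin on its axis at the underside of its steel flange (40 mm across, 6 mm thick), z up. Above it a grey square grip 30 x 30 mm up to z = 50 mm; below it a steel shank of 16 mm, 42 mm long, the last 6 mm tapering to 12 mm. Forces between pin and press must stay below 40 N
- pin_grip (a point): where to squeeze, along the pin's y: black buttons (14 mm wide, 30 mm high, centred here) stand 4.5 mm proud of the grip's +y and -y sides, 39 mm across both, 30 mm when in. 29 mm above the flange's underside
- pin_balls (a point): axis point at the two locking balls (7 mm), 29.5 mm below the flange's underside. They stick out at +y and -y, 24 mm across, while the buttons are out, and lie within the shank while the buttons are in. With the pin fully home they are 2 mm clear below the bush
- pin_nose (a point): centre of the pin's lower end, 42 mm below the flange's underside
- button_left (a joint): travel in m of the pin's +y button: 0 = out (ball out), 0.0045 = fully in (ball in). Sprung outward, 5 N when fully in
- button_right (a joint): the same for the -y button
- pin_stand: fixed wooden block 80 x 80 x 55 mm with a 28 mm hole in its top in which the pin stands, flange resting on top. Origin at the centre of its underside
- bisque_pot: bystander: small pale round pot, 76 mm across, 70 mm high, origin under its centre
- sprig_mould: bystander: white plaster block 62 x 51 x 24 mm with a relief on top, origin under its centre
- round_pot: bystander: large pale round pot, 100 mm across, 110 mm high, origin under its centre

How it is judged:
On the way, in this order (a step that is already met when the one before it is completed fails the run):
1. the arm is lowered onto the mould (value of joint press_arm below 0.06 rad), for 0.2 s.
2. the pin, both buttons squeezed in, is pushed home through slot and bush and presses the arm right down (value of joint press_arm below 0.01 rad and value of joint each of button_left, button_right above 0.003 m and z of lock_pin in the frame of press below 0.068 m and horizontal distance between lock_pin and press below 0.017 m), for 0.1 s.
At the end, for the whole second after the job is handed in: the pin stands upright (within 0.12 rad) through slot and bush, flange 58 to 70 mm above the table, within 16 mm of the slot's middle along the arm and 5 mm across; both buttons are out (less than 1.5 mm in), the arm is held down below 0.018 rad, and the pin is let go and at rest (value of joint press_arm below 0.018 rad and value of joint each of button_left, button_right below 0.0015 m and z of lock_pin in the frame of press between 0.058 and 0.07 m and x of lock_pin in the frame of press between -0.016 and 0.016 m and y of lock_pin in the frame of press between -0.005 and 0.005 m and angle between lock_pin's own z axis and vertical below 0.12 rad and linear speed of lock_pin below 0.01 m/s); the robot touches nothing.
It fails at once if the pin is forced against the press with more than 40 N (contact force between lock_pin and press above 40 N).
It fails at once if the robot pushes on the press with more than 40 N (contact force between any of the fingers, the arm and press above 40 N).
It fails at once if a bystander is moved more than 30 mm (distance of any of bisque_pot, sprig_mould, round_pot from where it was at the start of the episode above 0.03 m).
It also fails if it takes over 72 s, if anything falls off the work surface, if the arm or the gripper's body presses on something with over 40 N, if the wrist force passes 120 N, or if a joint passes its speed limit or range.

## Working session

There is one attempt and no reset: what is moved stays moved. The work goes in short steps, Python scripts to look and compute and a tool call to move; the robot and the scene stay as the last step left them, time stands still between calls to the robot, and variables do not carry over. Pictures are saved under pics/ and viewed, and the job is handed in when it is done.

Besides the shell and the picture viewer there is one more tool, called after "Emit:" as a command line: name --argument value ..., lists and objects as JSON in quotes. servo_tool: Moves the arm, as the interface text tells. Its arguments: {"type":"object","properties":{"targets":{"type":"string"},"newtons":{"type":"number"}},"required":["targets"]}

```bash
mkdir -p pics; python3 - <<'E'
from workcell import bot, read_camera
import cv2, pickle
s=bot.read_state(); print(s)
d={}
for n in ("scene","side","wrist"):
    c=read_camera(n); d[n]=c
    cv2.imwrite(f"pics/{n}0.png",c["image"][:,:,::-1])
    print(n,{k:v for k,v in c.items() if k!="image"})
pickle.dump((s,d),open("c0.pkl","wb"))
E
```

```text
{'time': 0.0, 'q': array([ 1.06409824e+00,  2.64772392e-01,  1.60538758e+00, -9.04300060e-06,
        1.27368847e+00, -3.68776667e-02]), 'joint_vel': array([ 0.00175685, -0.00057625, -0.00081659, -0.00026003, -0.00112112,
       -0.00152905]), 'joint_torque': array([-8.66019436e-04, -5.15098679e+01, -3.67322767e+01, -1.33685012e-04,
        1.25053813e-02, -2.11580436e-05]), 'tool_pos': array([0.30522439, 0.60122552, 0.22994173]), 'tcp_rot': array([-0.73107997, -3.0547279 ,  0.0034163 ]), 'wrist_force': array([-1.25114183,  0.5150893 , -0.21585144]), 'torque': array([-0.05187934, -0.02305944,  0.00110317]), 'width': 1.0008298114183471}
scene {'mtx': array([[412.05452236,   0.        , 310.31077355],
       [  0.        , 412.05452236, 206.46656031],
       [  0.        ,   0.        ,   1.        ]]), 'eye': array([ 0.05257565, -0.64187982,  0.92024675]), 'orientation': array([ 0.74708176, -0.22719036, -0.59257156])}
side {'mtx': array([[484.46669258,   0.        , 317.72196262],
       [  0.        , 484.46669258, 202.21779548],
       [  0.        ,   0.        ,   1.        ]]), 'eye': array([-0.10398659, -0.90542801,  1.04942753]), 'orientation': array([ 0.83441967, -0.25370078, -0.51891684])}
wrist {'mtx': array([[309.70691629,   0.        , 321.65501079],
       [  0.        , 309.70691629, 200.73921991],
       [  0.        ,   0.        ,   1.        ]]), 'T_tool_cam': array([[ 2.38425492e-03,  9.55646763e-01,  2.94505652e-01,
         7.62690625e-02],
       [ 9.99996994e-01, -2.44722022e-03, -1.54732734e-04,
        -3.81383013e-04],
       [ 5.72850351e-04,  2.94505136e-01, -9.55649725e-01,
        -1.42903525e-01],
       [ 0.00000000e+00,  0.00000000e+00,  0.00000000e+00,
         1.00000000e+00]])}
```

View pics/scene0.png

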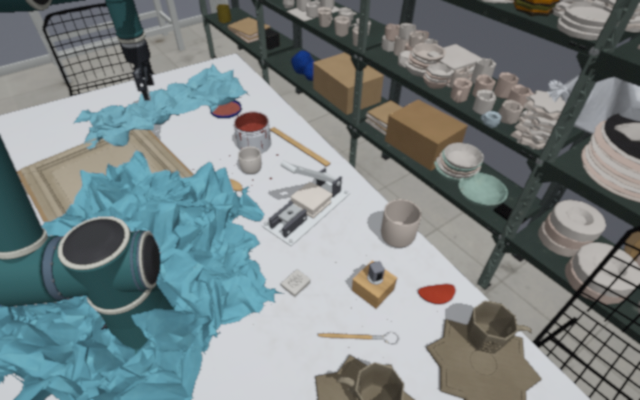

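View pics/side0.png

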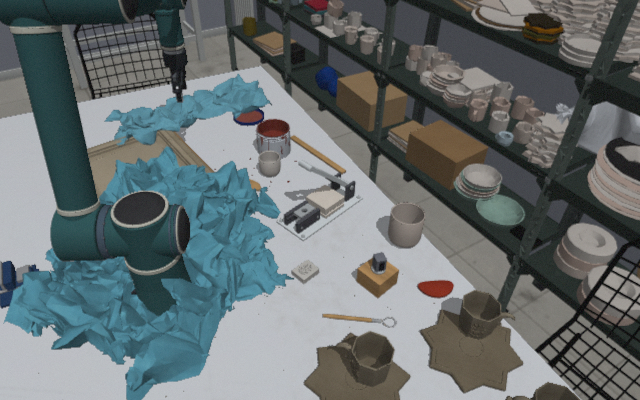

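View pics/wrist0.png

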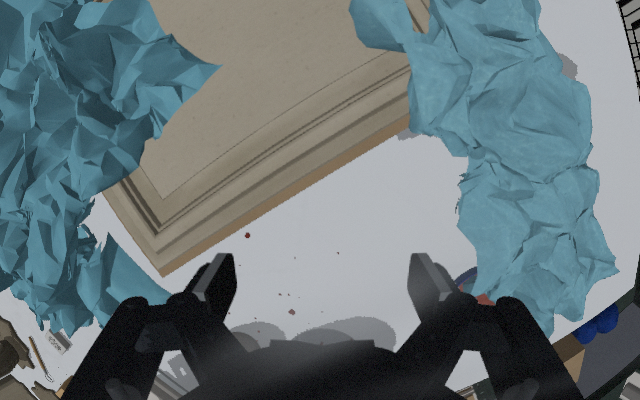

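The scene and side images show the press at about (305,200), with its arm raised towards the left, and the pin in its stand at about (378,270). I'll enlarge these crops next.

```bash
cat > h.py <<'E'
import numpy as np, cv2
from scipy.spatial.transform import Rotation as R
def ray(c,u,v,state=None):
    K=c["mtx"]; x=(u-K[0,2])/K[0,0]; y=(v-K[1,2])/K[1,1]
    if "eye" in c:
        d=np.array([x,-y,-1.]); Rm=R.from_rotvec(c["orientation"]).as_matrix(); e=c["eye"]
    else:
        r=np.hypot(x,y); s=np.sin(r)/r if r>1e-9 else 1.
        d=np.array([x*s,-y*s,-np.cos(r)])
        T=c["T_tool_cam"]; Rt=R.from_rotvec(state["tcp_rot"]).as_matrix()
        Rm=Rt@T[:3,:3]; e=state["tool_pos"]+Rt@T[:3,3]
    d=Rm@d; return e,d/np.linalg.norm(d)
def atz(c,u,v,z,state=None):
    e,d=ray(c,u,v,state); return e+d*(z-e[2])/d[2]
def tri(rays):
    A=np.zeros((3,3));b=np.zeros(3)
    for e,d in rays:
        P=np.eye(3)-np.outer(d,d);A+=P;b+=P@e
    x=np.linalg.solve(A,b); return x,[np.linalg.norm((np.eye(3)-np.outer(d,d))@(x-e)) for e,d in rays]
def proj(c,p,state=None):
    K=c["mtx"]
    if "eye" in c:
        Rm=R.from_rotvec(c["orientation"]).as_matrix(); e=c["eye"]
        q=Rm.T@(np.array(p)-e); return K[0,2]+K[0,0]*q[0]/-q[2], K[1,2]+K[1,1]*(-q[1])/-q[2]
    T=c["T_tool_cam"]; Rt=R.from_rotvec(state["tcp_rot"]).as_matrix()
    Rm=Rt@T[:3,:3]; e=state["tool_pos"]+Rt@T[:3,3]
    q=Rm.T@(np.array(p)-e); x,y,z=q[0],-q[1],-q[2]; r=np.hypot(x,y); th=np.arctan2(r,z)
    return K[0,2]+K[0,0]*th*x/r, K[1,2]+K[1,1]*th*y/r
def crop(img,u0,v0,u1,v1,s,name):
    im=cv2.resize(img[v0:v1,u0:u1,::-1],None,fx=s,fy=s,interpolation=cv2.INTER_CUBIC); im=np.ascontiguousarray(im)
    for u in range((u0+9)//10*10,u1,10):
        cv2.line(im,((u-u0)*s,0),((u-u0)*s,4 if u%50 else 12),(0,0,255),1)
        if u%20==0: cv2.putText(im,str(u),((u-u0)*s,20),0,.35,(0,0,255),1)
    for v in range((v0+9)//10*10,v1,10):
        cv2.line(im,(0,(v-v0)*s),(4,(v-v0)*s),(0,0,255),1)
        if v%20==0: cv2.putText(im,str(v),(6,(v-v0)*s+4),0,.35,(0,0,255),1)
    cv2.imwrite(name,im)
E
python3 - <<'E'
import pickle; from h import *
s,d=pickle.load(open("c0.pkl","rb"))
crop(d["side"]["image"],255,150,385,245,6,"pics/sp.png")
crop(d["side"]["image"],280,210,460,310,4,"pics/spin.png")
crop(d["scene"]["image"],250,145,380,245,6,"pics/cp.png")
E
```

```text
(no output)
```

View pics/sp.png

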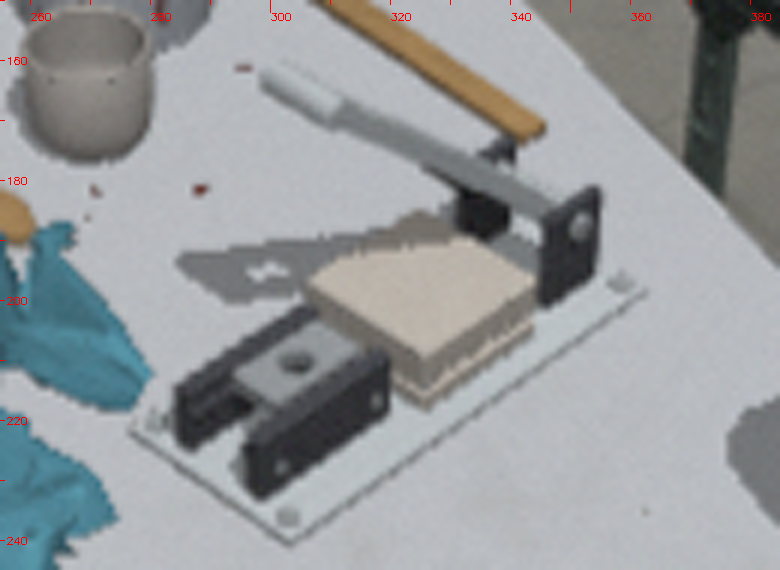

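View pics/spin.png

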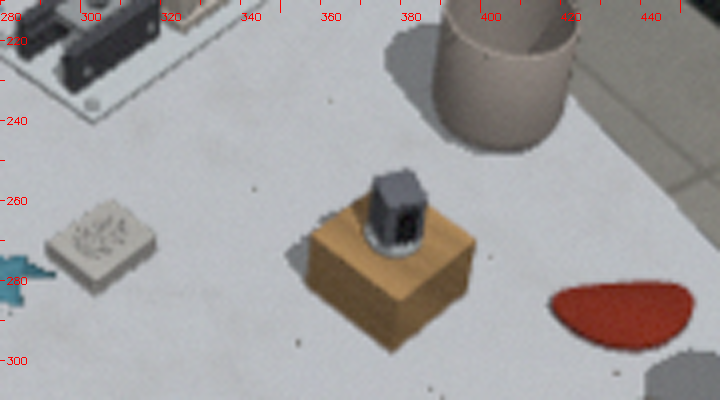

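View pics/cp.png

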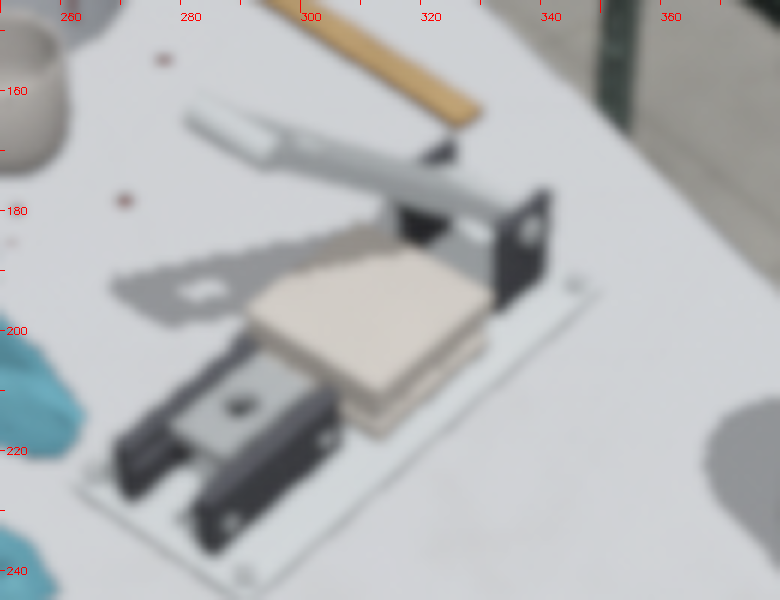

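```bash
python3 - <<'E'
import pickle; from h import *
np.set_printoptions(precision=4,suppress=True)
s,d=pickle.load(open("c0.pkl","rb")); c=d["side"]; c2=d["scene"]
N,L,Rr=[atz(c,*p,0.008) for p in((303.5,240),(277,221),(361.5,198.5))]
print(N,L,Rr,np.linalg.norm(N-L),np.linalg.norm(N-Rr))
d1=Rr-N; print("yaw",np.degrees(np.arctan2(d1[1],d1[0])))
h=atz(c,303,210.3,.05); print("hole side",h,"scene",atz(c2,288.5,212.5,.05))
for f in (c,):
  print("grip top", [atz(f,*p,.105) for p in((380.5,255),)], "stand top corners",[atz(f,*p,.055) for p in((335,270),(378,285),(396,270),(356,252))])
for n,u,v in(("bisque",270,174),("sprig",305,271),("round",405,245)): print(n,atz(c,u,v,0))
E
```

```text
[ 0.423  -0.0115  0.008 ] [0.3949 0.1043 0.008 ] [0.6882 0.0554 0.008 ] 0.11917974669718064 0.27346675976368073
yaw 14.14288437725884
hole side [0.467  0.0648 0.05  ] scene [0.4677 0.0669 0.05  ]
grip top [array([ 0.5202, -0.2495,  0.105 ])] stand top corners [array([ 0.4135, -0.1945,  0.055 ]), array([ 0.4814, -0.297 ,  0.055 ]), array([ 0.5552, -0.281 ,  0.055 ]), array([ 0.5013, -0.1696,  0.055 ])]
bisque [0.4947 0.3414 0.    ]
sprig [ 0.367  -0.1137  0.    ]
round [ 0.6785 -0.1825  0.    ]
```

```bash
cat >> h.py <<'E'
def rel(s,target,yaw=None):
    "tool-frame shift (mm) to target world pos; yaw = desired world heading of tool y (rad, mod pi), tool down"
    Rt=R.from_rotvec(s["tcp_rot"]).as_matrix()
    print("tool pos",s["tool_pos"].round(4),"x-axis",Rt[:,0].round(3),"y",Rt[:,1].round(3),"z",Rt[:,2].round(3),"q",s["q"].round(2))
    print("shift mm (current tool axes)",(Rt.T@(np.array(target)-s["tool_pos"])*1000).round(1))
    if yaw is not None:
        cur=np.arctan2(Rt[1,1],Rt[0,1]); 
        for k in(0,1):
            y=yaw+k*np.pi; zt=np.array([0,0,-1.]); yt=np.array([np.cos(y),np.sin(y),0]); xt=np.cross(yt,zt)
            Rd=np.stack([xt,yt,zt],1); w=R.from_matrix(Rt.T@Rd).as_rotvec(); print("turn to yaw",round(np.degrees(y),1),"rotvec",w.round(3))
E
python3 - <<'E'
import pickle; from h import *
np.set_printoptions(precision=4,suppress=True)
s,d=pickle.load(open("c0.pkl","rb")); c=d["side"]; c2=d["scene"]
P=[atz(c,*p,.055) for p in((357,269),(380,285),(399,270.5))]
print("stand",P,np.linalg.norm(P[0]-P[1]),np.linalg.norm(P[2]-P[1]),"ctr",(P[0]+P[2])/2, np.degrees(np.arctan2(*(P[2]-P[1])[1::-1])))
print("grip",atz(c,379.5,255.5,.105))
# press frame from corners
yaw=np.radians(14.0); ex=np.array([np.cos(yaw),np.sin(yaw),0]); ey=np.array([-ex[1],ex[0],0])
N=np.array([.423,-.0115,.0]); print("hole rel N along ex,ey",(np.array([.4673,.0658,0])-N)@ex,(np.array([.4673,.0658,0])-N)@ey)
o=np.array([.4673,.0658,0]); print("origin-ish",o,"hinge",o+.19*ex,"push",o+.065*ex)
for a in (.3,.4,.5,.6,.7):
    p=o+ex*(.19-.243*np.cos(a)-.006*np.sin(a))+np.array([0,0,.058+.243*np.sin(a)+.006*np.cos(a)]); print(a,np.round(proj(c,p),1),p)
print("hinge px",proj(c,o+.19*ex-ey*.03+np.array([0,0,.058])))
rel(s,o+.065*ex+[0,0,.3],yaw+np.pi/2)
E
```

```text
stand [array([ 0.4666, -0.2227,  0.055 ]), array([ 0.4859, -0.2998,  0.055 ]), array([ 0.561 , -0.2866,  0.055 ])] 0.07943859005305766 0.07627073645715969 ctr [ 0.5138 -0.2547  0.055 ] 9.931747508005897
grip [ 0.5169 -0.2496  0.105 ]
hole rel N along ex,ey 0.06168466320388097 0.06428671966606923
origin-ish [0.4673 0.0658 0.    ] hinge [0.6517 0.1118 0.    ] push [0.5304 0.0815 0.    ]
0.3 [292.1 195.4] [0.4247 0.0552 0.1355]
0.4 [293.9 188.2] [0.4322 0.0571 0.1582]
0.5 [296.3 180.9] [0.4419 0.0595 0.1798]
0.6 [299.2 173.5] [0.4538 0.0624 0.2002]
0.7 [302.6 166.1] [0.4676 0.0659 0.2191]
hinge px (np.float64(350.4712514668755), np.float64(185.25030060917928))
tool pos [0.3052 0.6012 0.2299] x-axis [-0.892  0.453  0.   ] y [ 0.453  0.892 -0.002] z [-0.001 -0.002 -1.   ] q [ 1.06  0.26  1.61 -0.    1.27 -0.04]
shift mm (current tool axes) [-436.  -361.6  -69.3]
turn to yaw 104.0 rotvec [-0.002 -0.001 -0.714]
turn to yaw 284.0 rotvec [-0.001  0.003  2.427]
```

Emit:
servo_tool --targets "0 0 -0.119 -30 -25 -20 0; 0 0 -0.119 -30 -25 -20 0; 0 0 -0.119 -30 -25 -20 0; 0 0 -0.119 -30 -25 -20 0; 0 0 -0.119 -25 -35 -10 0; 0 0 -0.119 -20 -35 0 0; 0 0 0 -10 -38 0 0; 0 0 0 -10 -38 0 0" --newtons 50

```text
time: 0.82
tool_pos: [0.4746, 0.3436, 0.3146]
tcp_rot: [0.427, -3.105, 0.011]
wrist_force: [0.9, -0.9, 0.0]
width: 0.003
```

```bash
python3 - <<'E'
from workcell import bot
from h import *
s=bot.read_state(); y=np.radians(14)
o=np.array([.4673,.0658,0]);ex=np.array([np.cos(y),np.sin(y),0]);print(s["time"],s["width"])
rel(s,o+.065*ex+[0,0,.3],y+np.pi/2)
E
```

```text
0.8167 0.003057026318515787
tool pos [0.4746 0.3436 0.3146] x-axis [-0.963 -0.27   0.008] y [-0.27   0.963 -0.006] z [-0.006 -0.008 -1.   ] q [ 0.59  0.06  1.69 -0.    1.4  -1.26]
shift mm (current tool axes) [  16.9 -267.3   16.3]
turn to yaw 104.0 rotvec [-0.006 -0.008  0.029]
turn to yaw 284.0 rotvec [ 0.012 -0.009 -3.113]
```

Emit:
servo_tool --targets "-0.006 -0.008 0.029 4 -38 0 0; 0 0 0 3 -38 0 0; 0 0 0 3 -38 0 0; 0 0 0 3 -38 0 0; 0 0 0 3 -38 0 0; 0 0 0 0 -38 0 0; 0 0 0 0 -30 0 0; 0 0 0 0 0 0 0"

```text
time: 1.48
tool_pos: [0.5247, 0.0704, 0.3129]
tcp_rot: [-0.372, 3.119, -0.006]
wrist_force: [-0.5, 0.8, -0.5]
width: 0.001
```

```bash
cat >snap.py <<'E'
import sys,pickle
from workcell import bot, read_camera
from h import *
np.set_printoptions(precision=4,suppress=True)
def snap(tag,names=("wrist",)):
    d={}
    for n in names:
        s=bot.read_state(); c=read_camera(n); c["state"]=s; d[n]=c; cv2.imwrite(f"pics/{tag}_{n}.png",c["image"][:,:,::-1])
    pickle.dump(d,open(f"{tag}.pkl","wb")); return s,d
E
python3 - <<'E'
from snap import *
s,d=snap("p1"); y=np.radians(14)
o=np.array([.4673,.0658,0]);ex=np.array([np.cos(y),np.sin(y),0]);print(s["time"],s["width"])
rel(s,o+.065*ex+[0,0,.2],y+np.pi/2)
E
```

```text
1.4833 0.0009556793277635867
tool pos [0.5247 0.0704 0.3129] x-axis [-0.972 -0.235  0.   ] y [-0.235  0.972 -0.004] z [ 0.001 -0.004 -1.   ] q [ 0.09 -0.06  1.81 -0.    1.39 -1.72]
shift mm (current tool axes) [ -8.2   9.9 112.8]
turn to yaw 104.0 rotvec [-0.004 -0.    -0.007]
turn to yaw 284.0 rotvec [-0.     0.006  3.135]
```

View pics/p1_wrist.png

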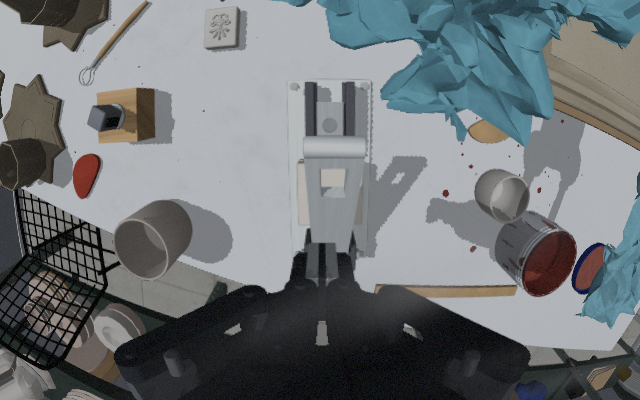

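The wrist picture shows the raised arm with its slot at (332,178). The bush hole is at about (329,125) between the rails, and the plate's front edge runs from (289,80) to (371,80). I'll zoom in there.

```bash
python3 - <<'E'
import pickle; from h import *
d=pickle.load(open("p1.pkl","rb")); crop(d["wrist"]["image"],280,70,380,150,8,"pics/p1b.png")
crop(d["wrist"]["image"],70,70,170,150,8,"pics/p1s.png")
E
```

```text
(no output)
```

View pics/p1b.png

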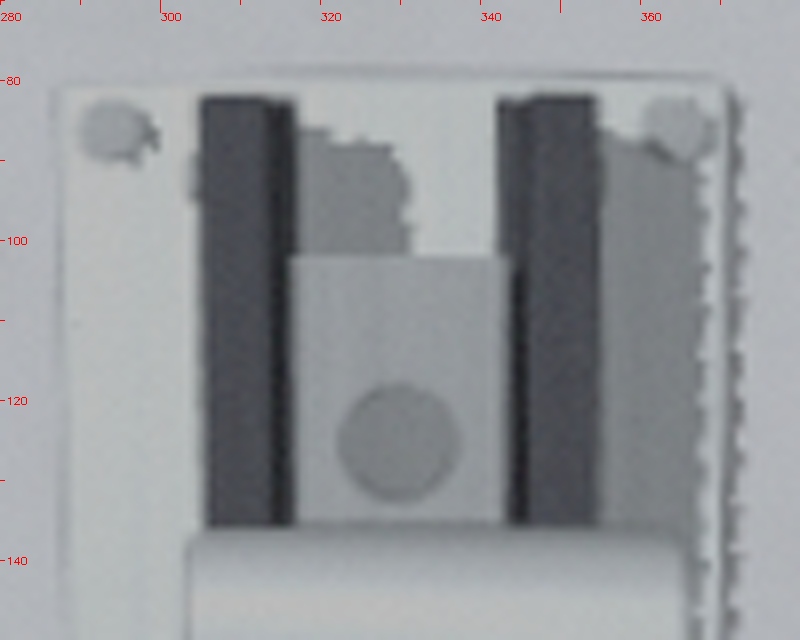

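View pics/p1s.png

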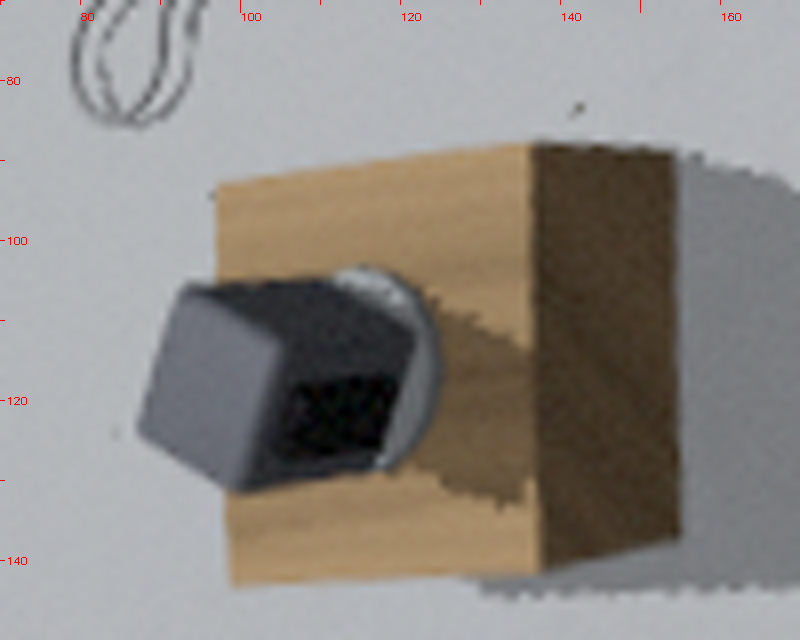

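```bash
python3 - <<'E'
from h import *; import pickle
np.set_printoptions(precision=4,suppress=True)
c=pickle.load(open("p1.pkl","rb"))["wrist"]; s=c["state"]
A=atz(c,287.8,80.8,.008,s); B=atz(c,370.8,79.8,.008,s); print("plate front",A,B,np.linalg.norm(A-B))
dB=B-A; yawp=np.arctan2(-dB[0],dB[1]) ; print("yaw",np.degrees(yawp))
# plate side edges
C=atz(c,288.3,150,.008,s); print("left edge dir",np.degrees(np.arctan2(*(C-A)[1::-1])))
h=atz(c,329.75,125.5,.05,s); print("hole",h)
for z in(.05,.055,.06): 
  r=[atz(c,*p,z,s) for p in((305,82),(313.2,82),(345,82),(354.2,82),(306,135),(354.5,135),(316,102.3),(343,102.3))]; print(z,[x[:2] for x in r])
  print(np.degrees(np.arctan2(*(r[4]-r[0])[1::-1])),np.degrees(np.arctan2(*(r[5]-r[3])[1::-1])))
g=[atz(c,*p,.105,s) for p in((94.1,105.9),(105,113.1),(100,131.5),(87.1,124.1))]
print("grip",g,sum(g)/4,[np.linalg.norm(g[i]-g[(i+1)%4]) for i in range(4)])
e=g[2]-g[1]; print("button normal yaw", np.degrees(np.arctan2(e[1],e[0]))+90, np.degrees(np.arctan2(*(g[0]-g[1])[1::-1])))
f=[atz(c,*p,.055,s) for p in((97.2,92.8),(136,88),(137.5,141.3),(99,143))]; print("stand",f,sum(f)/4,[np.linalg.norm(f[i]-f[(i+1)%4]) for i in range(4)])
E
```

```text
plate front [ 0.4228 -0.0048  0.008 ] [0.3926 0.1095 0.008 ] 0.11821965744991009
yaw 14.788709989569123
left edge dir 13.433569402807404
hole [0.4701 0.0673 0.05  ]
0.05 [array([0.4221, 0.0228]), array([0.4197, 0.033 ]), array([0.4098, 0.0727]), array([0.4067, 0.0841]), array([0.4896, 0.0402]), array([0.4743, 0.1018]), array([0.4448, 0.0428]), array([0.4364, 0.0766])]
14.501939162135645 14.652220411522162
0.055 [array([0.4225, 0.0231]), array([0.4201, 0.0333]), array([0.4103, 0.0724]), array([0.4072, 0.0838]), array([0.4891, 0.0404]), array([0.474 , 0.1012]), array([0.4449, 0.043 ]), array([0.4365, 0.0763])]
14.501939162135642 14.652220411522162
0.06 [array([0.4228, 0.0235]), array([0.4205, 0.0335]), array([0.4108, 0.0722]), array([0.4078, 0.0834]), array([0.4886, 0.0405]), array([0.4737, 0.1006]), array([0.4449, 0.0431]), array([0.4367, 0.076 ])]
14.501939162135635 14.652220411522174
grip [array([ 0.4982, -0.2553,  0.105 ]), array([ 0.5056, -0.2327,  0.105 ]), array([ 0.5317, -0.2387,  0.105 ]), array([ 0.525 , -0.2658,  0.105 ])] [ 0.5151 -0.2481  0.105 ] [np.float64(0.02381429609374908), np.float64(0.026846921254642178), np.float64(0.027918566363342084), np.float64(0.02877189749389755)]
button normal yaw 77.09323109747677 -107.99313501896835
stand [array([ 0.484 , -0.2961,  0.055 ]), array([ 0.4693, -0.219 ,  0.055 ]), array([ 0.5463, -0.203 ,  0.055 ]), array([ 0.5618, -0.2806,  0.055 ])] [ 0.5153 -0.2497  0.055 ] [np.float64(0.07852715059970664), np.float64(0.07874137370505498), np.float64(0.07911402900690283), np.float64(0.07935470356859213)]
```

Emit:
servo_tool --targets "0 0 0 -10 11 30 0; 0 0 0 0 0 30 0; 0 0 0 0 0 30 0; 0 0 0 0 0 15 0; 0 0 0 0 0 10 0; 0 0 0 0 0 10 0; 0 0 0 0 0 10 0; 0 0 0 0 0 10 0"

```text
time: 2.2
tool_pos: [0.5345, 0.0919, 0.1665]
tcp_rot: [-0.372, 3.109, 0.004]
wrist_force: [0.2, 0.0, 1.4]
width: 0.002
```

Emit:
servo_tool --targets "0 0 0 0 -7 8 0; 0 0 0 0 0 10 0; 0 0 0 0 0 10 0; 0 0 0 0 0 10 0; 0 0 0 0 0 10 0; 0 0 0 0 0 10 0; 0 0 0 0 0 10 0; 0 0 0 0 0 0 0"

```text
time: 2.87
tool_pos: [0.539, 0.085, 0.093]
tcp_rot: [-0.371, 3.105, 0.004]
wrist_force: [-0.1, 0.3, -0.2]
width: -0.002
```

```bash
python3 - <<'E'
from snap import *
s,d=snap("p2",("side","wrist")); print(s["time"],s["tool_pos"],s["wrist_force"])
crop(d["side"]["image"],255,150,385,245,6,"pics/p2c.png")
E
```

```text
2.9167 [0.5393 0.085  0.0937] [ 0.0302 -0.4343 -0.341 ]
```

View pics/p2c.png

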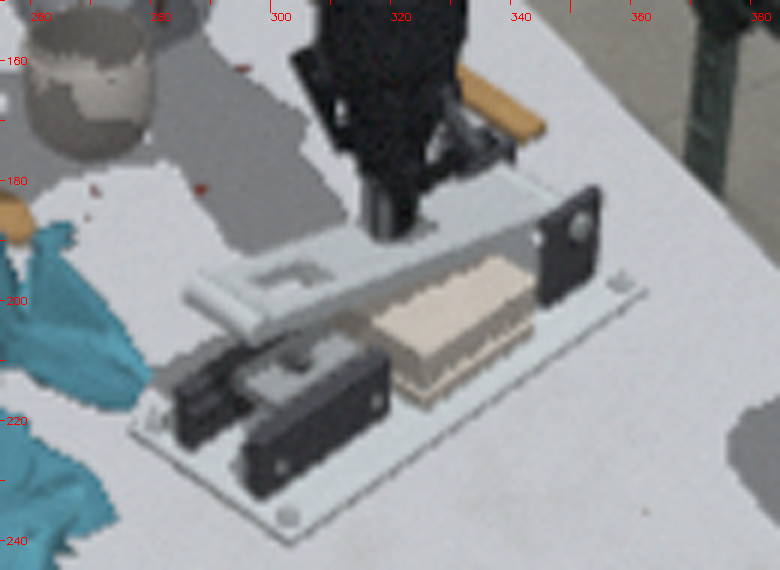

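View pics/p2_wrist.png

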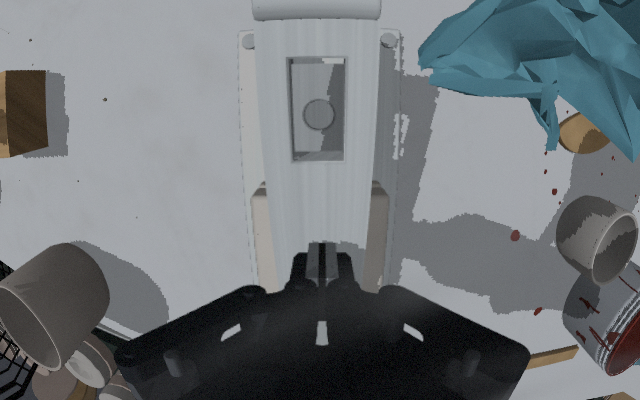

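The arm is about halfway down. The bush hole shows through the slot at (319,115). I'll keep lowering.

Emit:
servo_tool --targets "0 0 0 0 0 6 0; 0 0 0 0 0 6 0; 0 0 0 0 0 5 0; 0 0 0 0 0 4 0; 0 0 0 0 0 3 0; 0 0 0 0 0 0 0"

```text
time: 3.47
tool_pos: [0.5417, 0.0855, 0.0701]
tcp_rot: [-0.371, 3.1, 0.004]
wrist_force: [0.3, 0.9, 0.1]
width: -0.001
```

Emit:
servo_tool --targets "0 0 0 0 0 2 0; 0 0 0 0 0 2 0; 0 0 0 0 0 2 0; 0 0 0 0 0 0 0"

```text
time: 3.8
tool_pos: [0.5418, 0.0854, 0.0662]
tcp_rot: [-0.371, 3.102, 0.004]
wrist_force: [-2.2, 0.7, 4.5]
width: -0.004
```

Emit:
servo_tool --targets "0 0 0 0 0 0 0; 0 0 0 0 0 0 0; 0 0 0 0 0 -10 0; 0 0 0 0 0 -25 0; 0 0 0 0 0 -35 0; 0 0 0 0 0 -35 0; 0 0 0 0 0 -20 0; 0 0 0 0 0 0 0"

```text
time: 4.47
tool_pos: [0.5378, 0.0848, 0.1957]
tcp_rot: [-0.372, 3.106, 0.004]
wrist_force: [1.0, 0.3, 0.4]
width: -0.003
```

```bash
python3 - <<'E'
from snap import *
s,d=snap("p3",("side","wrist")); print(s["time"],s["tool_pos"],s["wrist_force"])
crop(d["wrist"]["image"],240,20,400,140,5,"pics/p3c.png")
E
```

```text
4.5167 [0.5374 0.0848 0.1943] [ 0.6548 -0.471   0.5788]
```

View pics/p3_wrist.png

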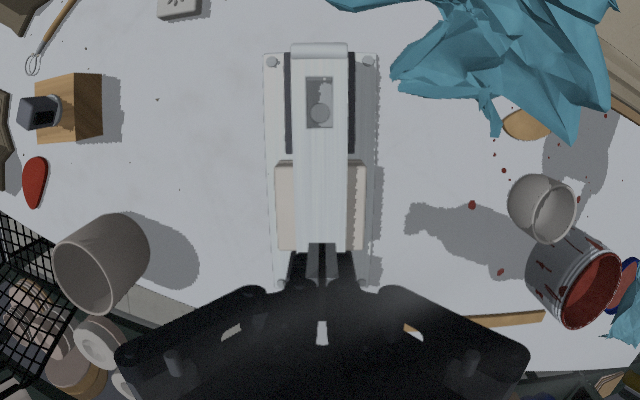

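View pics/p3c.png

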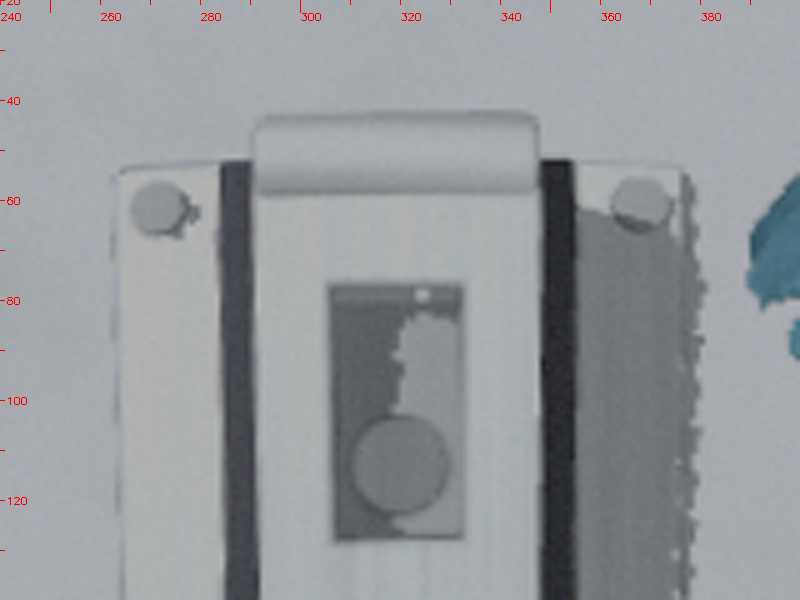

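```bash
python3 - <<'E'
from h import *; import pickle
np.set_printoptions(precision=4,suppress=True)
c=pickle.load(open("p3.pkl","rb"))["wrist"]; s=c["state"]
q=[atz(c,*p,.0695,s) for p in((305.6,76.8),(332.6,76.8),(333,127.8),(306.4,128.2))]; print("slot",q,sum(q)/4,[np.linalg.norm(q[i]-q[(i+1)%4]) for i in range(4)])
e=(q[2]+q[3])-(q[0]+q[1]); print("yaw",np.degrees(np.arctan2(e[1],e[0])))
h=atz(c,320.2,112.6,.05,s); L=atz(c,310.6,112.6,.05,s);Rr=atz(c,329.8,112.6,.05,s); T=atz(c,320.2,103,.05,s);Bb=atz(c,320.2,122.8,.05,s); print("hole",h,np.linalg.norm(L-Rr),np.linalg.norm(T-Bb))
y=np.radians(14.5);ex=np.array([np.cos(y),np.sin(y),0]);ey=np.array([-ex[1],ex[0],0]); m=sum(q)/4
print("hole rel slot",(h-m)@ex,(h-m)@ey)
A=atz(c,263.5,53.5,.008,s); B=atz(c,376.5,53,.008,s); print(A,B,(A+B)/2,np.linalg.norm(A-B))
# pin grip
c1=pickle.load(open("p1.pkl","rb"))["wrist"]
E
python3 - <<'E'
import pickle; from h import *
d=pickle.load(open("p3.pkl","rb")); crop(d["wrist"]["image"],10,60,110,150,8,"pics/p3s.png")
E
```

```text
slot [array([0.4415, 0.048 , 0.0695]), array([0.4361, 0.0701, 0.0695]), array([0.4788, 0.081 , 0.0695]), array([0.4845, 0.059 , 0.0695])] [0.4602 0.0645 0.0695] [np.float64(0.02274191851289812), np.float64(0.04404275020912227), np.float64(0.02278129348161831), np.float64(0.044413839937222685)]
yaw 14.399919682661126
hole [0.4692 0.0673 0.05  ] 0.017517471494705256 0.018319007245779135
hole rel slot 0.009377348988490002 0.0004847092069362133
[ 0.4214 -0.0056  0.008 ] [0.3929 0.109  0.008 ] [0.4071 0.0517 0.008 ] 0.11812905267861595
```

```bash
python3 - <<'E'
from workcell import bot
from h import *
s=bot.read_state(); rel(s,[.587,-.268,.25],np.radians(76))
E
```

```text
tool pos [0.5359 0.0846 0.1919] x-axis [-0.972 -0.236 -0.009] y [-0.236  0.972  0.002] z [ 0.008  0.004 -1.   ] q [ 0.11  0.04  1.94  0.    1.16 -1.7 ]
shift mm (current tool axes) [  33.  -354.6  -59. ]
turn to yaw 76.0 rotvec [0.004 0.008 0.483]
turn to yaw 256.0 rotvec [-0.011  0.005 -2.659]
```

Emit:
servo_tool --targets "0 0 0.12 5 -20 -20 60; 0 0 0.12 3 -35 -20 60; 0 0 0.12 -5 -38 -15 60; 0 0 0.12 -10 -38 -5 60; 0 0 0 -12 -38 0 60; 0 0 0 -12 -38 0 60; 0 0 0 -12 -38 0 60; 0 0 0 -10 -38 0 60"

```text
time: 5.23
tool_pos: [0.5442, -0.2094, 0.2344]
tcp_rot: [-0.394, -3.1, -0.013]
wrist_force: [0.0, -0.3, -0.6]
width: 0.701
```

```bash
python3 - <<'E'
from workcell import bot
from h import *
s=bot.read_state(); print(s["time"]); rel(s,[.587,-.268,.25],np.radians(76))
E
```

```text
5.2333
tool pos [ 0.5442 -0.2094  0.2344] x-axis [-0.968  0.25   0.018] y [0.25  0.968 0.006] z [-0.016  0.01  -1.   ] q [-0.41  0.1   1.79  0.    1.27 -1.73]
shift mm (current tool axes) [-55.8 -45.9 -16.9]
turn to yaw 76.0 rotvec [ 0.006 -0.018 -0.008]
turn to yaw 256.0 rotvec [-0.028 -0.009  3.133]
```

Emit:
servo_tool --targets "0.006 -0.018 -0.008 -28 -23 -8 60; 0 0 0 -28 -23 -8 60; 0 0 0 0 0 0 60; 0 0 0 0 0 0 60"

```text
time: 5.57
tool_pos: [0.5818, -0.2783, 0.2361]
tcp_rot: [-0.396, -3.099, -0.004]
wrist_force: [-0.5, -0.1, -0.3]
width: 0.703
```

```bash
python3 - <<'E'
from snap import *
s,d=snap("p4"); print(s["time"],s["tool_pos"],s["wrist_force"])
E
```

```text
5.5667 [ 0.5818 -0.2783  0.2361] [-0.5193 -0.091  -0.3275]
```

View pics/p4_wrist.png

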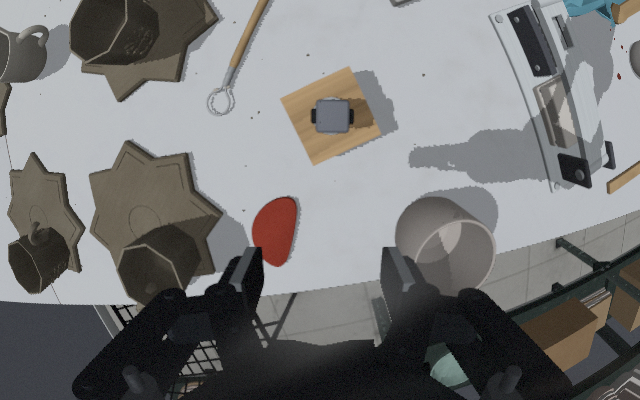

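```bash
python3 - <<'E'
import pickle; from h import *
d=pickle.load(open("p4.pkl","rb")); crop(d["wrist"]["image"],275,60,390,170,6,"pics/p4c.png")
crop(d["wrist"]["image"],490,0,640,200,4,"pics/p4d.png")
E
```

```text
(no output)
```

View pics/p4c.png

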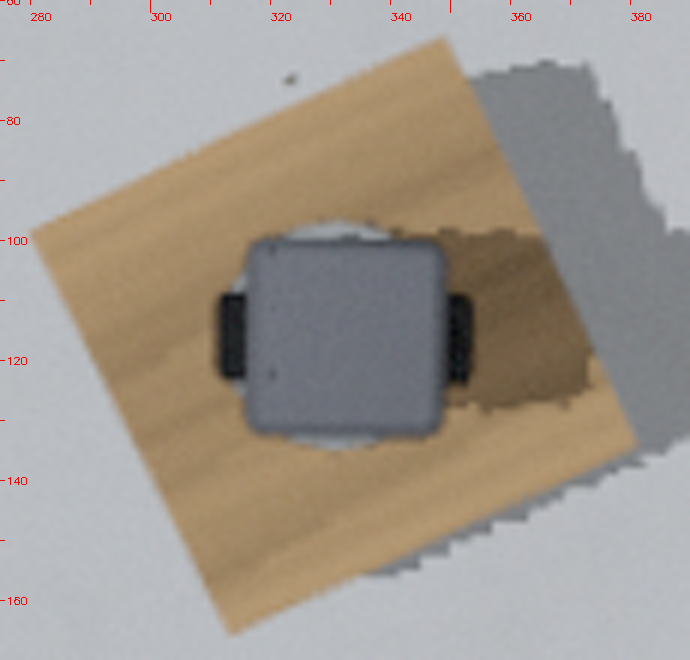

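View pics/p4d.png

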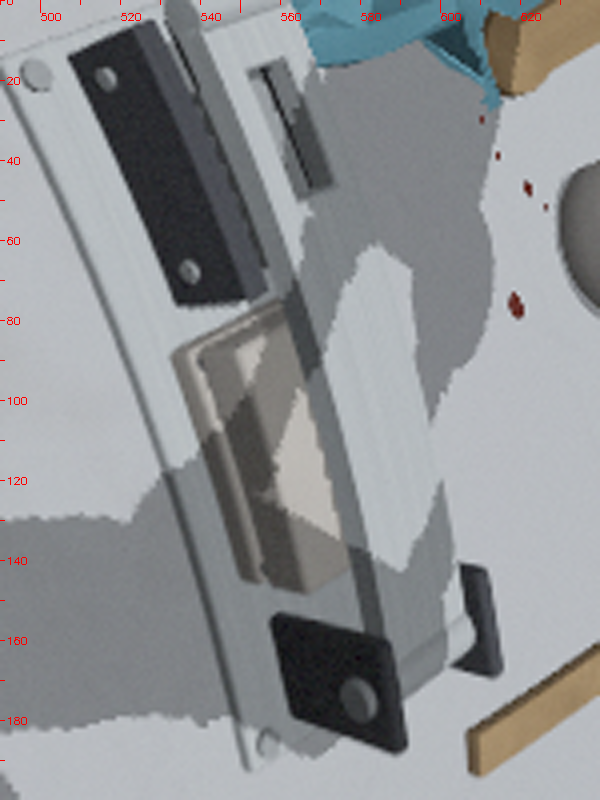

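```bash
python3 - <<'E'
from h import *; import pickle
np.set_printoptions(precision=4,suppress=True)
c=pickle.load(open("p4.pkl","rb"))["wrist"]; s=c["state"]
q=[atz(c,*p,.105,s) for p in((316.6,99.7),(348.8,99.7),(349.5,132.8),(315.8,132.5))]; m=sum(q)/4; print("grip",q,m,[np.linalg.norm(q[i]-q[(i+1)%4]) for i in range(4)])
e=q[1]-q[0]+q[2]-q[3]; print("yaw",np.degrees(np.arctan2(e[1],e[0])))
b=[atz(c,*p,.099,s) for p in((311.5,116),(353.3,116.3))]; e=b[1]-b[0]; print("buttons",b,np.linalg.norm(e),np.degrees(np.arctan2(e[1],e[0])),(b[0]+b[1])/2)
f=[atz(c,*p,.055,s) for p in((280,98.5),(349,66.3),(381,133.8),(313.5,165.3))]; print("stand",sum(f)/4,[np.linalg.norm(f[i]-f[(i+1)%4]) for i in range(4)])
rel(s,[m[0],m[1],.2],np.radians(76))
E
```

```text
grip [array([ 0.4972, -0.2611,  0.105 ]), array([ 0.504 , -0.2338,  0.105 ]), array([ 0.5328, -0.2403,  0.105 ]), array([ 0.5253, -0.2691,  0.105 ])] [ 0.5148 -0.2511  0.105 ] [np.float64(0.028206312531321675), np.float64(0.029531098312009608), np.float64(0.02983901406039992), np.float64(0.029196691573241257)]
yaw 75.66867135850964
buttons [array([ 0.5101, -0.2693,  0.099 ]), array([ 0.5195, -0.2329,  0.099 ])] 0.03759743697836998 75.50985746264459 [ 0.5148 -0.2511  0.099 ]
stand [ 0.5147 -0.251   0.055 ] [np.float64(0.07913012605828447), np.float64(0.07876882546415481), np.float64(0.07926047457309317), np.float64(0.07926758124737937)]
tool pos [ 0.5818 -0.2783  0.2361] x-axis [-0.968  0.252  0.017] y [0.252 0.968 0.001] z [-0.017  0.005 -1.   ] q [-0.48  0.22  1.65 -0.    1.29 -1.8 ]
shift mm (current tool axes) [71.   9.5 37.4]
turn to yaw 76.0 rotvec [ 0.001 -0.017 -0.01 ]
turn to yaw 256.0 rotvec [-0.027 -0.001  3.131]
```

Emit:
servo_tool --targets "0 -0.017 -0.005 36 5 25 60; 0 0 0 35 4 25 60; 0 0 0 0 0 20 60; 0 0 0 0 0 0 60"

```text
time: 5.95
tool_pos: [0.5128, -0.2472, 0.1605]
tcp_rot: [-0.384, -3.11, -0.007]
wrist_force: [0.3, 0.1, -1.0]
width: 0.703
```

```bash
python3 - <<'E'
from workcell import bot
from h import *
s=bot.read_state(); print(s["time"]); rel(s,[.5148,-.2511,.066],np.radians(75.6))
E
```

```text
5.95
tool pos [ 0.5128 -0.2472  0.1605] x-axis [-0.97   0.243  0.008] y [0.243 0.97  0.003] z [-0.007  0.005 -1.   ] q [-0.49  0.13  1.9   0.    1.12 -1.82]
shift mm (current tool axes) [-3.7 -3.6 94.5]
turn to yaw 75.6 rotvec [ 0.003 -0.008  0.005]
turn to yaw 255.6 rotvec [ 0.013  0.005 -3.136]
```

Emit:
servo_tool --targets "0.003 -0.008 0.005 -4 -4 10 60; 0 0 0 0 0 15 60; 0 0 0 0 0 15 60; 0 0 0 0 0 0 60"

```text
time: 6.28
tool_pos: [0.5133, -0.2466, 0.1186]
tcp_rot: [-0.385, -3.114, -0.004]
wrist_force: [-0.7, 0.5, -0.2]
width: 0.704
```

```bash
python3 - <<'E'
from snap import *
s,d=snap("p5",("wrist","side")); print(s["time"]); rel(s,[.5148,-.2511,.066],np.radians(75.6))
crop(d["side"]["image"],320,190,440,300,6,"pics/p5c.png")
E
```

```text
6.3333
tool pos [ 0.5142 -0.247   0.1202] x-axis [-0.97   0.244  0.003] y [0.244 0.97  0.002] z [-0.002  0.002 -1.   ] q [-0.49  0.16  1.94  0.    1.04 -1.82]
shift mm (current tool axes) [-1.7 -3.9 54.1]
turn to yaw 75.6 rotvec [ 0.002 -0.003  0.005]
turn to yaw 255.6 rotvec [ 0.004  0.002 -3.136]
```

View pics/p5_wrist.png

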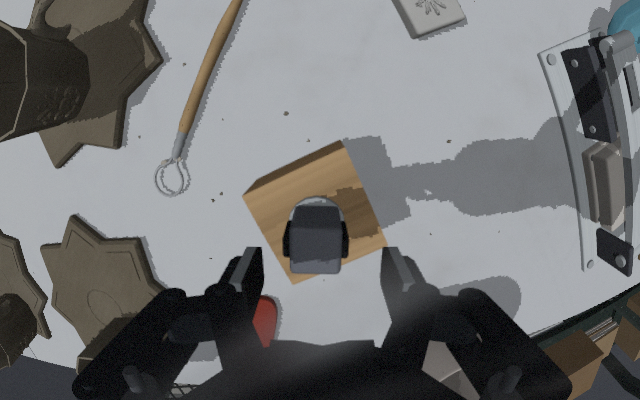

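View pics/p5c.png

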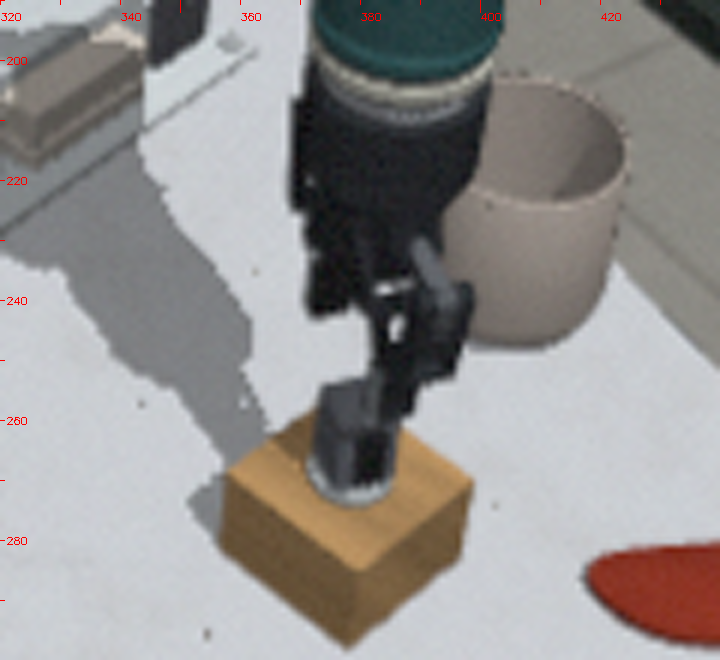

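Emit:
servo_tool --targets "0.002 -0.003 0.005 -2 -4 10 60; 0 0 0 0 0 10 60; 0 0 0 0 0 10 60; 0 0 0 0 0 0 60"

```text
time: 6.72
tool_pos: [0.5206, -0.2537, 0.0942]
tcp_rot: [0.391, 3.106, -0.008]
wrist_force: [0.3, 0.1, 0.5]
width: 0.702
```

```bash
python3 - <<'E'
from workcell import bot
from h import *
s=bot.read_state(); print(s["time"]); rel(s,[.5148,-.2511,.066],np.radians(75.6))
E
```

```text
6.7167
tool pos [ 0.5206 -0.2537  0.0942] x-axis [-0.969  0.248 -0.012] y [ 0.248  0.969 -0.004] z [ 0.011 -0.007 -1.   ] q [-0.5   0.2   1.95 -0.    0.98 -1.82]
shift mm (current tool axes) [ 6.6  1.2 28.2]
turn to yaw 75.6 rotvec [-0.004  0.012  0.001]
turn to yaw 255.6 rotvec [-0.019 -0.006 -3.141]
```

Emit:
servo_tool --targets "-0.004 0.012 0 7 1 0 60; 0 0 0 0 0 0 60; 0 0 0 0 0 0 60"

```text
time: 6.97
tool_pos: [0.5131, -0.2508, 0.0934]
tcp_rot: [-0.392, -3.115, -0.002]
wrist_force: [0.6, 0.1, 0.4]
width: 0.702
```

```bash
python3 - <<'E'
from snap import *
s,d=snap("p6"); print(s["time"]); rel(s,[.5148,-.2511,.066],np.radians(75.6))
s=bot.read_state(); rel(s,[.5148,-.2511,.066],np.radians(75.6))
E
```

```text
6.9667
tool pos [ 0.5131 -0.2508  0.0934] x-axis [-0.969  0.248  0.003] y [0.248 0.969 0.001] z [-0.002  0.002 -1.   ] q [-0.5   0.2   1.96  0.    0.99 -1.82]
shift mm (current tool axes) [-1.8  0.1 27.4]
turn to yaw 75.6 rotvec [ 0.001 -0.003  0.001]
turn to yaw 255.6 rotvec [ 0.004  0.002 -3.141]
tool pos [ 0.513  -0.2507  0.0934] x-axis [-0.969  0.248  0.003] y [0.248 0.969 0.001] z [-0.002  0.002 -1.   ] q [-0.5   0.2   1.96  0.    0.99 -1.82]
shift mm (current tool axes) [-1.9  0.1 27.4]
turn to yaw 75.6 rotvec [ 0.001 -0.003  0.001]
turn to yaw 255.6 rotvec [ 0.004  0.002 -3.141]
```

View pics/p6_wrist.png

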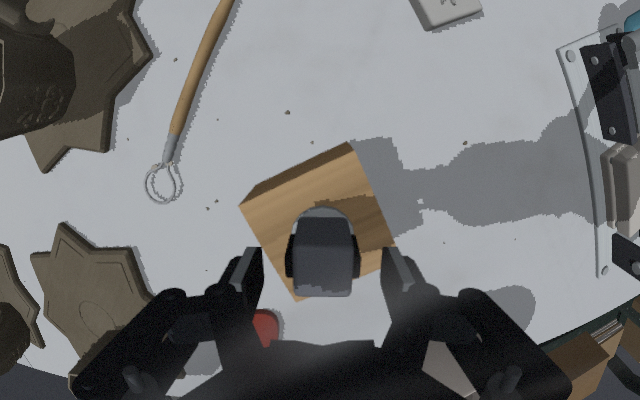

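Centred: the grip lies midway between the fingers at (322,255). Descending.

Emit:
servo_tool --targets "0 -0.003 0 -2 0 9 60; 0 0 0 0 0 9 60; 0 0 0 0 0 9 60; 0 0 0 0 0 0 60; 0 0 0 0 0 0 60"

```text
time: 7.43
tool_pos: [0.5156, -0.2517, 0.0643]
tcp_rot: [0.393, 3.114, 0.001]
wrist_force: [0.8, -1.0, 0.4]
width: 0.701
```

```bash
python3 - <<'E'
from workcell import bot
from h import *
s=bot.read_state(); print(s["time"]); rel(s,[.5148,-.2511,.066],np.radians(75.6))
E
```

```text
7.4333
tool pos [ 0.5156 -0.2517  0.0643] x-axis [-0.969  0.248 -0.002] y [0.248 0.969 0.001] z [ 0.002  0.    -1.   ] q [-0.5   0.23  1.97  0.    0.93 -1.82]
shift mm (current tool axes) [ 1.   0.3 -1.7]
turn to yaw 75.6 rotvec [0.001 0.002 0.   ]
turn to yaw 255.6 rotvec [-4.000e-03  1.000e-03 -3.141e+00]
```

Emit:
servo_tool --targets "0 0 0 1 0 -1.5 25; 0 0 0 0 0 0 25; 0 0 0 0 0 0 25; 0 0 0 0 0 0 25; 0 0 0 0 0 0 25; 0 0 0 0 0 0 25; 0 0 0 0 0 0 25; 0 0 0 0 0 0 25" --newtons 60

```text
time: 8.1
tool_pos: [0.5142, -0.2511, 0.0657]
tcp_rot: [0.393, 3.115, 0.001]
wrist_force: [-0.1, 0.3, -0.9]
width: 0.344
```

Emit:
servo_tool --targets "0 0 0 0 0 -5 25; 0 0 0 0 0 -10 25; 0 0 0 0 0 -15 25; 0 0 0 0 0 -20 25; 0 0 0 0 0 -25 25; 0 0 0 0 0 -30 25; 0 0 0 0 0 -15 25; 0 0 0 0 0 0 25"

```text
time: 8.77
tool_pos: [0.5121, -0.2501, 0.1929]
tcp_rot: [-0.392, -3.114, -0.004]
wrist_force: [1.5, 0.1, -1.0]
width: 0.345
```

```bash
python3 - <<'E'
from snap import *
s,d=snap("p7",("wrist","side")); print(s["time"],s["width"],s["wrist_force"],s["torque"]); rel(s,[.4692,.0673,.19],np.radians(104.4))
E
```

```text
8.8167 0.34418044589361707 [ 0.0907  0.2502 -0.7778] [-0.0901  0.0009  0.0168]
tool pos [ 0.5121 -0.2501  0.192 ] x-axis [-0.969  0.248  0.004] y [0.248 0.969 0.002] z [-0.003  0.003 -1.   ] q [-0.5   0.1   1.87  0.    1.18 -1.82]
shift mm (current tool axes) [120.3 296.9   3.1]
turn to yaw 104.4 rotvec [ 0.003 -0.003 -0.502]
turn to yaw 284.4 rotvec [-0.004 -0.004  2.639]
```

View pics/p7_wrist.png

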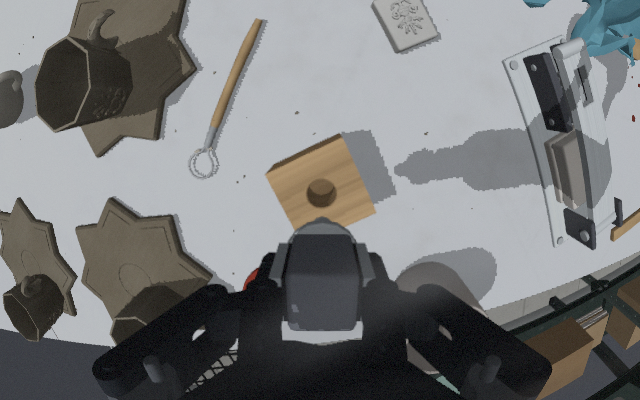

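View pics/p7_side.png

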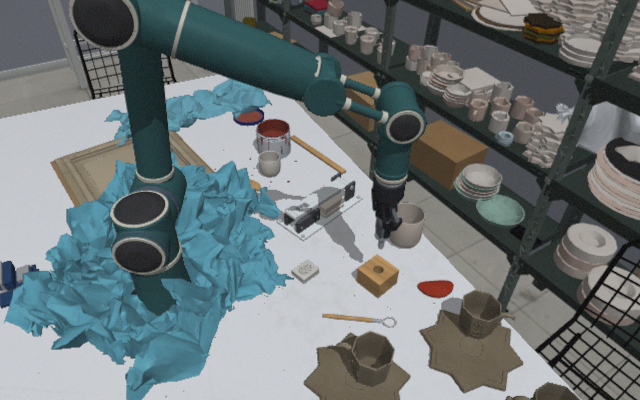

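The pin is held and the stand is empty. I'm carrying it over the press at the same height, with the nose about 0.14 m up.

Emit:
servo_tool --targets "0 0 -0.12 13 34 0 25; 0 0 -0.12 10 36 0 25; 0 0 -0.12 4 38 0 25; 0 0 -0.12 0 38 0 25; 0 0 0 -4 38 0 25; 0 0 0 -4 36 0 25; 0 0 0 -4 36 0 25; 0 0 0 0 0 0 25"

```text
time: 9.53
tool_pos: [0.4675, 0.0175, 0.1771]
tcp_rot: [0.381, -3.093, -0.018]
wrist_force: [-0.4, -0.2, -2.0]
width: 0.346
```

```bash
python3 - <<'E'
from snap import *
s=bot.read_state(); print(s["time"],s["width"],s["wrist_force"]); rel(s,[.4692,.0673,.17],np.radians(104.4))
E
```

```text
9.5333 0.34597260740427477 [-0.4317 -0.2116 -1.9965]
tool pos [0.4675 0.0175 0.1771] x-axis [-0.97  -0.243  0.023] y [-0.243  0.97   0.014] z [-0.026  0.008 -1.   ] q [-0.02 -0.07  2.08  0.01  1.17 -1.84]
shift mm (current tool axes) [-13.9  47.8   7.5]
turn to yaw 104.4 rotvec [ 0.014 -0.023 -0.006]
turn to yaw 284.4 rotvec [-0.036 -0.023  3.135]
```

Emit:
servo_tool --targets "0.014 -0.023 -0.006 -7 24 0 25; 0 0 0 -7 24 0 25; 0 0 0 0 0 0 25; 0 0 0 0 0 0 25"

```text
time: 9.87
tool_pos: [0.4633, 0.0706, 0.1697]
tcp_rot: [0.401, -3.104, 0.001]
wrist_force: [-0.6, 0.7, -1.8]
width: 0.344
```

```bash
python3 - <<'E'
from snap import *
s,d=snap("p8",("wrist","side")); print(s["time"],s["width"],s["wrist_force"]); rel(s,[.4692,.0673,.15],np.radians(104.4))
crop(d["side"]["image"],255,150,385,245,6,"pics/p8c.png")
E
```

```text
9.9167 0.34632428507896434 [-1.0765  0.1815 -2.3382]
tool pos [0.4632 0.0704 0.1695] x-axis [-0.967 -0.253  0.012] y [-0.253  0.967  0.002] z [-0.012 -0.001 -1.   ] q [ 0.1  -0.07  2.09 -0.    1.14 -1.73]
shift mm (current tool axes) [-5.3 -4.5 19.5]
turn to yaw 104.4 rotvec [ 0.002 -0.012  0.005]
turn to yaw 284.4 rotvec [ 0.019  0.003 -3.137]
```

View pics/p8_wrist.png

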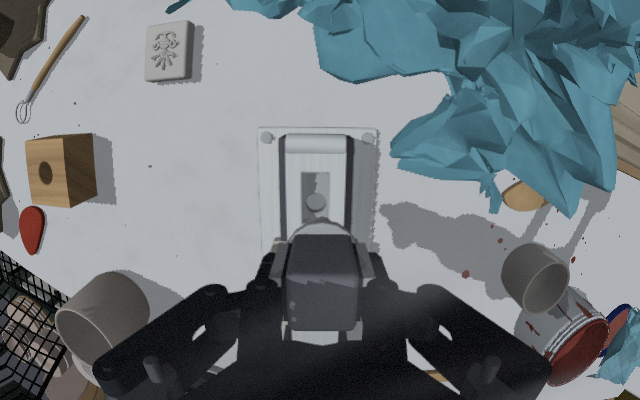

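View pics/p8c.png

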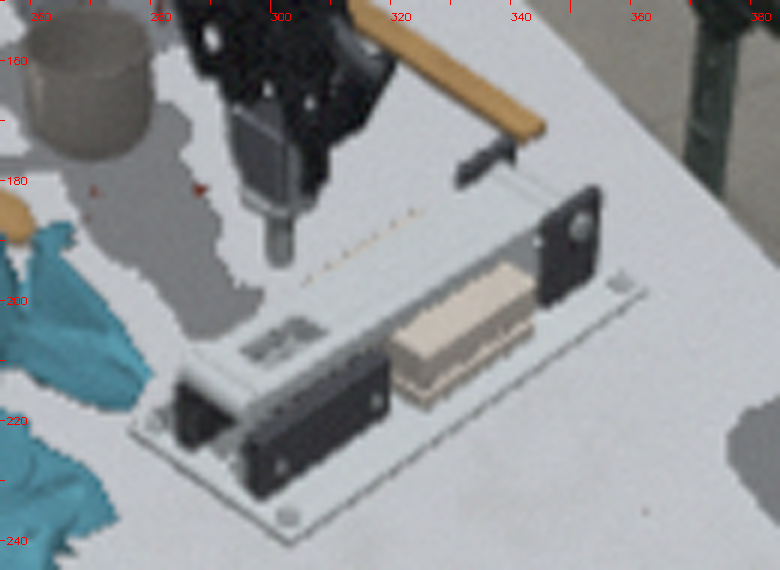

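Emit:
servo_tool --targets "0.002 -0.012 0.005 -5.5 -4.5 10 25; 0 0 0 0 0 10 25; 0 0 0 0 0 0 25; 0 0 0 0 0 0 25"

```text
time: 10.3
tool_pos: [0.4698, 0.063, 0.1477]
tcp_rot: [0.385, -3.116, 0.003]
wrist_force: [-0.9, -0.3, -0.7]
width: 0.346
```

```bash
python3 - <<'E'
from snap import *
s,d=snap("p9",("wrist","side")); print(s["time"],s["width"],s["wrist_force"]); rel(s,[.4692,.0673,.13],np.radians(104.4))
crop(d["side"]["image"],255,150,385,245,6,"pics/p9c.png")
crop(d["wrist"]["image"],260,130,380,260,5,"pics/p9w.png")
E
```

```text
10.35 0.3460088973034317 [-0.3108  0.277  -2.2985]
tool pos [0.4694 0.063  0.1475] x-axis [-0.97  -0.243  0.003] y [-0.243  0.97  -0.001] z [-0.002 -0.002 -1.   ] q [ 0.08 -0.05  2.11 -0.    1.08 -1.73]
shift mm (current tool axes) [-0.9  4.3 17.5]
turn to yaw 104.4 rotvec [-0.001 -0.003 -0.006]
turn to yaw 284.4 rotvec [-0.004  0.002  3.136]
```

View pics/p9w.png

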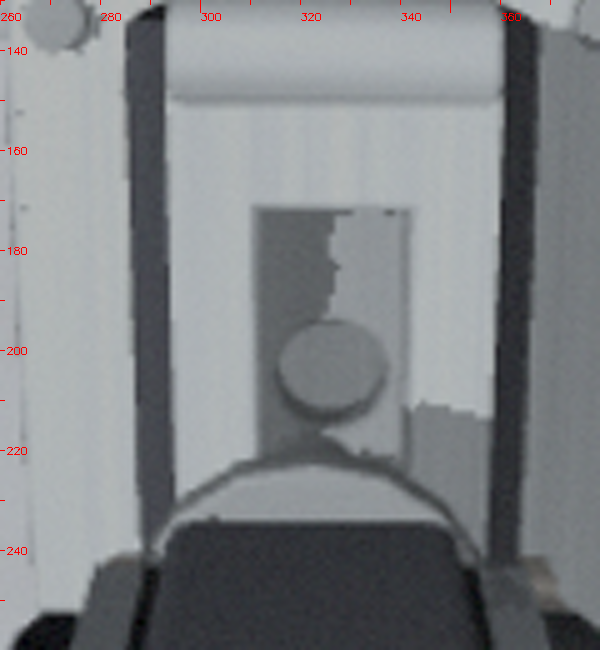

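View pics/p9c.png

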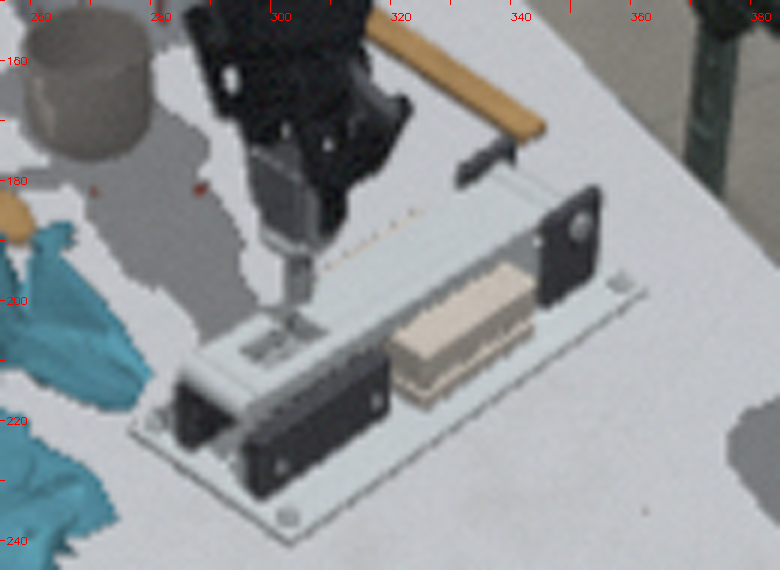

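```bash
python3 - <<'E'
from h import *; import pickle
np.set_printoptions(precision=4,suppress=True)
D=pickle.load(open("p9.pkl","rb"));c=D["wrist"]; s=c["state"]
print("hole",atz(c,326.2,203.7,.05,s))
Rt=R.from_rotvec(s["tcp_rot"]).as_matrix()
# pin flange predicted outline if axis at TCP
for dx in (0,):
  fl=[s["tool_pos"]+Rt@np.array([dx+.02*np.cos(a),.02*np.sin(a),-.0047]) for a in np.radians([0,45,-45])]
  print([np.round(proj(c,p,s),1) for p in fl])
  fl=[s["tool_pos"]+Rt@np.array([dx+.02*np.cos(a),.02*np.sin(a),-.0107]) for a in np.radians([0,45,-45])]
  print("under",[np.round(proj(c,p,s),1) for p in fl])
sd=D["side"];ss=sd["state"];Rt=R.from_rotvec(ss["tcp_rot"]).as_matrix()
print("nose side px",proj(sd,ss["tool_pos"]+Rt@[0,0,.042-.0107+.0]), "top of shank",proj(sd,ss["tool_pos"]+Rt@[0,0,-.0107]))
E
```

```text
hole [0.4689 0.067  0.05  ]
[array([320.6, 228. ]), array([349.5, 239. ]), array([291.7, 238.9])]
under [array([320.5, 232.9]), array([350.5, 244.2]), array([290.6, 244.1])]
nose side px (np.float64(303.85961516769845), np.float64(193.9600251194146)) top of shank (np.float64(303.8028476496456), np.float64(183.00935201095768))
```

```bash
python3 - <<'E'
from h import *; import pickle
np.set_printoptions(precision=4,suppress=True)
D=pickle.load(open("p9.pkl","rb"));c=D["wrist"]; s=c["state"]
Rt=R.from_rotvec(s["tcp_rot"]).as_matrix()
for z in(.0047,.0107):
  print([np.round(proj(c,s["tool_pos"]+Rt@np.array([.02*np.cos(a),.02*np.sin(a),z]),s),1) for a in np.radians([0,45,-45])])
sd=D["side"];ss=sd["state"];Rt=R.from_rotvec(ss["tcp_rot"]).as_matrix()
print("nose side px",proj(sd,ss["tool_pos"]+Rt@[0,0,.0527]), "top of shank",proj(sd,ss["tool_pos"]+Rt@[0,0,.0107]))
E
```

```text
[array([320.7, 221. ]), array([348. , 231.6]), array([293.3, 231.5])]
[array([320.7, 217. ]), array([347.1, 227.3]), array([294.3, 227.1])]
nose side px (np.float64(303.8877327191597), np.float64(199.3840092079351)) top of shank (np.float64(303.8320391503454), np.float64(188.6405050483473))
```

Emit:
servo_tool --targets "0 -0.003 -0.006 0 3.5 8 25; 0 0 0 0 0 8 25; 0 0 0 0 0 0 25; 0 0 0 0 0 0 25"

```text
time: 10.73
tool_pos: [0.4696, 0.0666, 0.1315]
tcp_rot: [-0.394, 3.113, -0.002]
wrist_force: [-0.9, 0.4, -1.8]
width: 0.345
```

```bash
cat > st.py <<'E'
from snap import *
s=bot.read_state(); print(s["time"],s["width"].__round__(3),s["wrist_force"].round(2),s["torque"].round(2)); rel(s,[.4683,.0665,.12],np.radians(104.4))
E
python3 st.py
```

```text
10.7333 0.345 [-0.88  0.37 -1.76] [ 0.01 -0.03 -0.05]
tool pos [0.4696 0.0666 0.1315] x-axis [-0.968 -0.249 -0.003] y [-0.249  0.968 -0.002] z [ 0.004 -0.001 -1.   ] q [ 0.09 -0.03  2.13 -0.    1.04 -1.73]
shift mm (current tool axes) [ 1.3  0.2 11.5]
turn to yaw 104.4 rotvec [-0.002  0.003  0.   ]
turn to yaw 284.4 rotvec [-0.005 -0.003 -3.141]
```

Emit:
servo_tool --targets "0 0.003 0 1 0 6 25; 0 0 0 0 0 6 25; 0 0 0 0 0 6 25; 0 0 0 0 0 0 25; 0 0 0 0 0 0 25"

```text
time: 11.15
tool_pos: [0.4684, 0.0667, 0.1115]
tcp_rot: [-0.396, 3.116, -0.003]
wrist_force: [1.2, 0.3, 0.0]
width: 0.345
```

```bash
python3 st.py
```

```text
11.15 0.345 [1.25 0.26 0.04] [ 0.05  0.02 -0.02]
tool pos [0.4684 0.0667 0.1115] x-axis [-0.968 -0.25   0.   ] y [-0.25   0.968 -0.002] z [ 0.    -0.002 -1.   ] q [ 0.09 -0.01  2.15 -0.    1.   -1.73]
shift mm (current tool axes) [ 0.1 -0.2 -8.5]
turn to yaw 104.4 rotvec [-0.002  0.     0.001]
turn to yaw 284.4 rotvec [-0.    -0.003 -3.14 ]
```

Emit:
servo_tool --targets "0 0 0 0 0 3 25; 0 0 0 0 0 3 25; 0 0 0 0 0 0 25"

```text
time: 11.4
tool_pos: [0.4685, 0.0667, 0.1049]
tcp_rot: [-0.396, 3.116, -0.003]
wrist_force: [0.2, 0.3, -1.7]
width: 0.342
```

```bash
python3 st.py
```

```text
11.4 0.342 [ 0.2   0.29 -1.66] [ 0.01 -0.03 -0.01]
tool pos [0.4685 0.0667 0.1049] x-axis [-0.968 -0.25  -0.   ] y [-0.25   0.968 -0.002] z [ 0.001 -0.002 -1.   ] q [ 0.09 -0.    2.15 -0.    0.99 -1.73]
shift mm (current tool axes) [  0.2  -0.2 -15.1]
turn to yaw 104.4 rotvec [-0.002  0.     0.001]
turn to yaw 284.4 rotvec [-0.    -0.003 -3.14 ]
```

Emit:
servo_tool --targets "0 0 0 0 0 2 25; 0 0 0 0 0 2 25; 0 0 0 0 0 2 25; 0 0 0 0 0 0 25"

```text
time: 11.73
tool_pos: [0.4689, 0.0667, 0.0987]
tcp_rot: [-0.395, 3.115, -0.003]
wrist_force: [-0.5, -0.1, -2.2]
width: 0.343
```

```bash
python3 st.py
```

```text
11.7333 0.343 [-0.49 -0.1  -2.25] [-0.05  0.03  0.  ]
tool pos [0.4689 0.0667 0.0987] x-axis [-0.968 -0.25  -0.001] y [-0.25   0.968 -0.002] z [ 0.001 -0.001 -1.   ] q [ 0.09  0.01  2.16 -0.    0.98 -1.73]
shift mm (current tool axes) [  0.6  -0.1 -21.3]
turn to yaw 104.4 rotvec [-0.002  0.001  0.001]
turn to yaw 284.4 rotvec [-0.001 -0.003 -3.14 ]
```

Emit:
servo_tool --targets "0 0 0 0 0 2 25; 0 0 0 0 0 2 25; 0 0 0 0 0 2 25; 0 0 0 0 0 0 25"

```text
time: 12.07
tool_pos: [0.4691, 0.0667, 0.0922]
tcp_rot: [-0.395, 3.115, -0.003]
wrist_force: [0.0, -0.3, -1.2]
width: 0.344
```

```bash
python3 st.py
```

```text
12.0667 0.344 [ 0.04 -0.25 -1.23] [ 0.02 -0.02  0.02]
tool pos [0.4691 0.0667 0.0922] x-axis [-0.968 -0.25  -0.001] y [-0.25   0.968 -0.002] z [ 0.002 -0.001 -1.   ] q [ 0.09  0.02  2.16 -0.    0.96 -1.73]
shift mm (current tool axes) [  0.8  -0.  -27.8]
turn to yaw 104.4 rotvec [-0.002  0.001  0.001]
turn to yaw 284.4 rotvec [-0.002 -0.003 -3.14 ]
```

Emit:
servo_tool --targets "0 0 0 0 0 2 25; 0 0 0 0 0 2 25; 0 0 0 0 0 2 25; 0 0 0 0 0 2 25; 0 0 0 0 0 0 25"

```text
time: 12.48
tool_pos: [0.4691, 0.0667, 0.0833]
tcp_rot: [-0.395, 3.115, -0.003]
wrist_force: [0.6, 0.7, -1.3]
width: 0.346
```

```bash
python3 st.py
```

```text
12.4833 0.346 [ 0.56  0.71 -1.25] [0.03 0.06 0.04]
tool pos [0.4691 0.0667 0.0833] x-axis [-0.968 -0.25  -0.001] y [-0.25   0.968 -0.002] z [ 0.002 -0.001 -1.   ] q [ 0.09  0.03  2.17 -0.    0.94 -1.73]
shift mm (current tool axes) [  0.8  -0.1 -36.7]
turn to yaw 104.4 rotvec [-0.002  0.001  0.001]
turn to yaw 284.4 rotvec [-0.002 -0.003 -3.14 ]
```

Emit:
servo_tool --targets "0 0 0 0 0 1.5 25; 0 0 0 0 0 1.5 25; 0 0 0 0 0 0 25"

```text
time: 12.73
tool_pos: [0.4693, 0.0667, 0.0802]
tcp_rot: [-0.395, 3.115, -0.003]
wrist_force: [-0.9, 0.2, -0.9]
width: 0.347
```

Emit:
servo_tool --targets "0 0 0 0 0 1 25; 0 0 0 0 0 1 25; 0 0 0 0 0 0 25"

```text
time: 12.98
tool_pos: [0.4693, 0.0667, 0.0789]
tcp_rot: [-0.396, 3.115, -0.003]
wrist_force: [-1.4, 0.1, 1.2]
width: 0.343
```

Emit:
servo_tool --targets "0 0 0 0 0 1 25; 0 0 0 0 0 1 25; 0 0 0 0 0 0 25"

```text
time: 13.23
tool_pos: [0.4693, 0.0667, 0.0775]
tcp_rot: [-0.396, 3.115, -0.003]
wrist_force: [-1.2, -0.1, 1.5]
width: 0.344
```

Emit:
servo_tool --targets "0 0 0 0 0 1 25; 0 0 0 0 0 1 25; 0 0 0 0 0 0 25"

```text
time: 13.48
tool_pos: [0.4693, 0.0667, 0.0762]
tcp_rot: [-0.396, 3.116, -0.003]
wrist_force: [-1.7, 0.4, 2.7]
width: 0.344
```

Emit:
servo_tool --targets "0 0 0 0 0 1 25; 0 0 0 0 0 1 25; 0 0 0 0 0 0 25"

```text
time: 13.73
tool_pos: [0.4694, 0.0667, 0.0751]
tcp_rot: [-0.396, 3.116, -0.003]
wrist_force: [-2.6, -0.3, 3.8]
width: 0.347
```

Emit:
servo_tool --targets "0 0 0 0 0 1 25; 0 0 0 0 0 1 25; 0 0 0 0 0 0 25"

```text
time: 13.98
tool_pos: [0.4698, 0.0667, 0.0747]
tcp_rot: [-0.396, 3.116, -0.003]
wrist_force: [-1.9, -0.1, 4.2]
width: 0.343
```

Emit:
servo_tool --targets "0 0 0 0 0 2 25; 0 0 0 0 0 2 25; 0 0 0 0 0 2 25"

```text
time: 14.23
tool_pos: [0.4701, 0.0668, 0.0742]
tcp_rot: [0.396, -3.116, 0.002]
wrist_force: [-9.6, -1.3, 19.4]
width: 0.346
```

```bash
python3 - <<'E'
from snap import *
s,d=snap("q1",("side","wrist")); print(s["time"],s["width"],s["wrist_force"],s["torque"]); rel(s,[.4692,.0673,.15],np.radians(104.4))
crop(d["side"]["image"],255,150,385,245,6,"pics/q1c.png")
E
```

```text
14.2833 0.34542236671967025 [-10.3063  -0.8843  20.2939] [-0.0844  1.6061  0.0681]
tool pos [0.4701 0.0668 0.0742] x-axis [-0.968 -0.25   0.001] y [-0.25   0.968 -0.002] z [-0.    -0.002 -1.   ] q [ 0.09  0.04  2.17 -0.    0.93 -1.73]
shift mm (current tool axes) [  0.8   0.6 -75.8]
turn to yaw 104.4 rotvec [-0.002 -0.001  0.001]
turn to yaw 284.4 rotvec [ 0.001 -0.002 -3.14 ]
```

View pics/q1c.png

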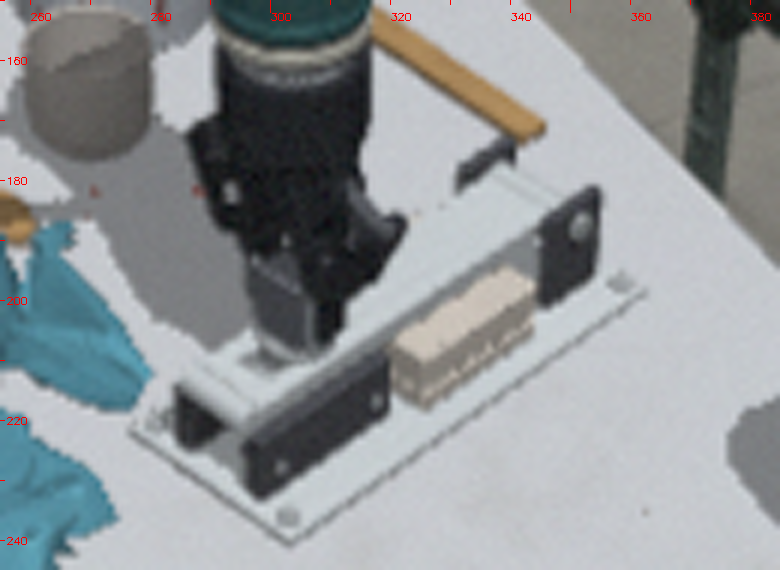

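View pics/q1_wrist.png

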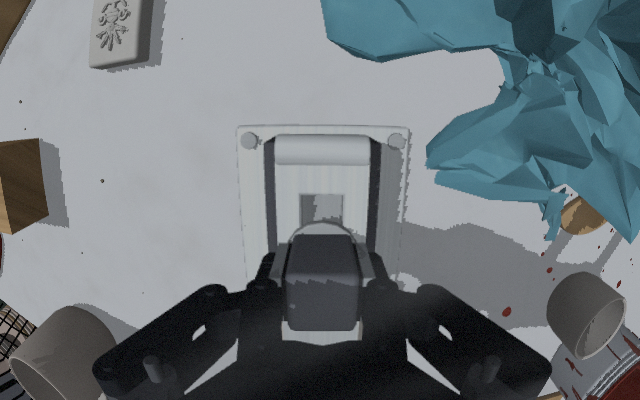

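The flange is down on the arm at about 20 N, and the arm is on its stop with the flange at about 64 mm. Now I'll release quickly while keeping light pressure on.

Emit:
servo_tool --targets "0 0 0 0.5 0 1.5 25; 0 0 0 0 0 1.5 25; 0 0 0 0 0 1.5 75; 0 0 0 0 0 0 75; 0 0 0 0 0 0 75; 0 0 0 0 0 0 75; 0 0 0 0 0 0 75"

```text
time: 14.92
tool_pos: [0.4723, 0.067, 0.0733]
tcp_rot: [-0.395, 3.111, -0.003]
wrist_force: [0.3, 0.6, -0.3]
width: 0.873
```

```bash
python3 - <<'E'
from snap import *
s,d=snap("q2",("side","wrist")); print(s["time"],s["width"],s["wrist_force"],s["torque"]); rel(s,[.4692,.0673,.15],np.radians(104.4))
crop(d["side"]["image"],255,150,385,245,6,"pics/q2c.png")
E
```

```text
14.9667 0.8744242926162976 [-0.4645  0.1341 -1.0595] [0.0417 0.0907 0.0119]
tool pos [0.4722 0.067  0.0732] x-axis [-0.968 -0.25  -0.005] y [-0.25   0.968 -0.002] z [ 0.005 -0.001 -1.   ] q [ 0.09  0.05  2.17 -0.    0.92 -1.73]
shift mm (current tool axes) [  2.4   0.9 -76.8]
turn to yaw 104.4 rotvec [-0.002  0.005  0.001]
turn to yaw 284.4 rotvec [-0.008 -0.004 -3.14 ]
```

View pics/q2_wrist.png

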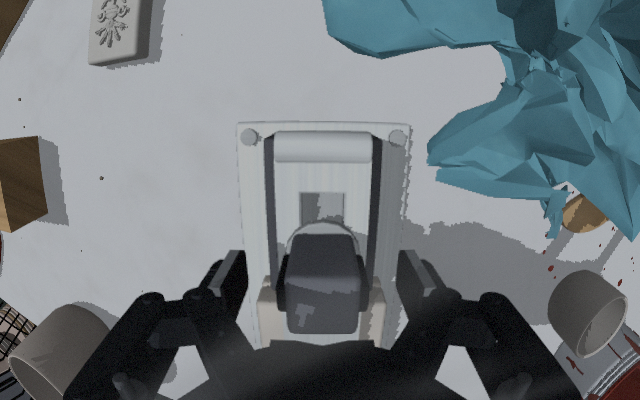

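View pics/q2c.png

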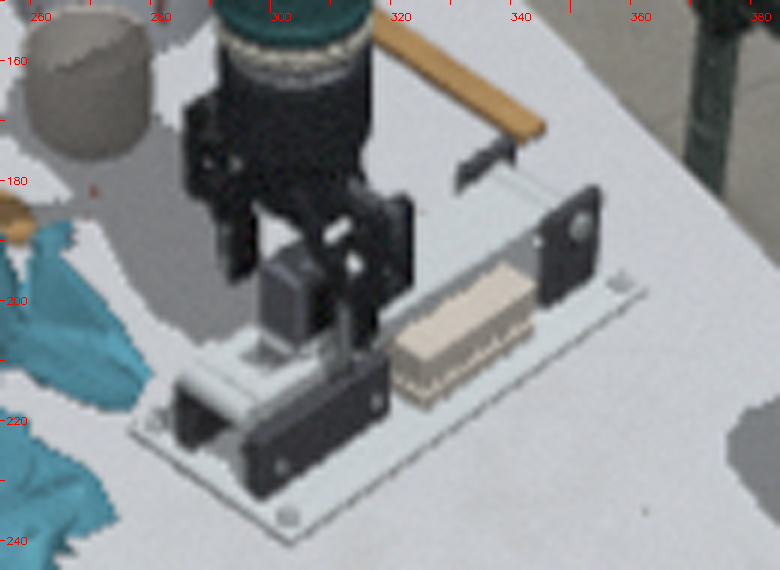

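The pin is released, with the black buttons out either side at (281,283) and (363,283). I'll retreat straight up and check it.

Emit:
servo_tool --targets "0 0 0 2 0 -6 75; 0 0 0 0 0 -12 75; 0 0 0 0 0 -20 75; 0 0 0 0 0 -30 75; 0 0 0 0 0 -35 75; 0 0 0 -30 0 -30 75; 0 0 0 -35 0 -10 75; 0 0 0 0 0 0 75"

```text
time: 15.68
tool_pos: [0.528, 0.0825, 0.2197]
tcp_rot: [0.394, -3.111, 0.002]
wrist_force: [-0.3, -0.2, 0.0]
width: 0.879
```

```bash
python3 - <<'E'
from snap import *
s,d=snap("q3",("side","wrist")); print(s["time"],s["width"],s["wrist_force"],s["tool_pos"])
crop(d["side"]["image"],255,150,385,245,6,"pics/q3c.png")
E
```

```text
15.7333 0.8780117494914048 [ 0.2104 -0.4735  0.5926] [0.5257 0.082  0.2193]
```

View pics/q3_wrist.png

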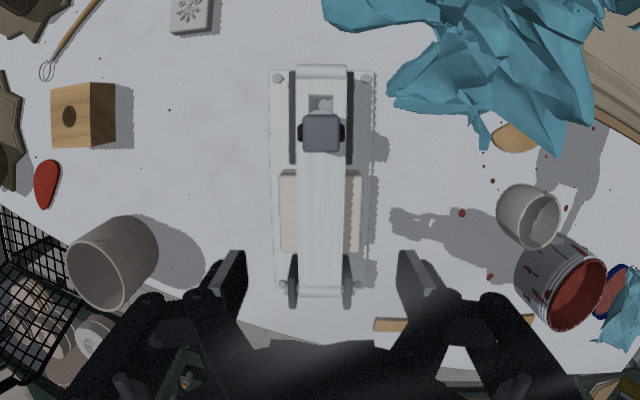

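View pics/q3c.png

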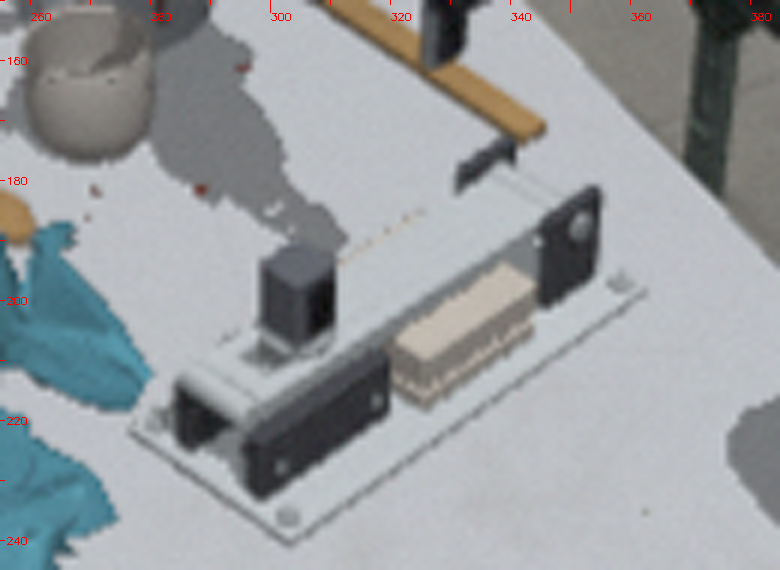

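```bash
python3 - <<'E'
import pickle; from h import *
d=pickle.load(open("q3.pkl","rb")); crop(d["wrist"]["image"],265,55,385,155,6,"pics/q3w.png")
E
```

```text
(no output)
```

View pics/q3w.png

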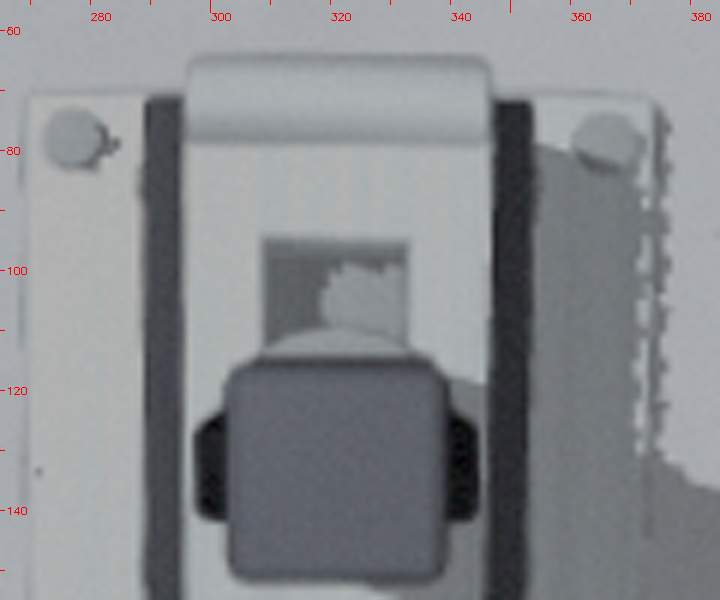

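```bash
python3 - <<'E'
from h import *; import pickle
np.set_printoptions(precision=4,suppress=True)
D=pickle.load(open("q3.pkl","rb"));c=D["wrist"]; s=c["state"]
q=[atz(c,*p,.116,s) for p in((303,115.2),(338.8,115.2),(339.2,151.5),(303.2,151.8))];m=sum(q)/4
print("grip top",m,[np.linalg.norm(q[i]-q[(i+1)%4]) for i in range(4)])
b=[atz(c,*p,.110,s) for p in((297.2,133),(344.8,133))]; print("buttons across",np.linalg.norm(b[1]-b[0]))
F=atz(c,321,109.7,.069,s); y=np.radians(14.4);ex=np.array([np.cos(y),np.sin(y),0]);ey=np.array([-ex[1],ex[0],0])
print("flange ctr",F+.02*ex)
q2=[atz(c,*p,.0655,s) for p in((308.8,94.7),(333.3,95))]; sm=(q2[0]+q2[1])/2+.022*ex; print("slot mid",sm,np.linalg.norm(q2[0]-q2[1]),"pin rel: top",(m-sm)@ex,(m-sm)@ey,"flange",(F+.02*ex-sm)@ex,(F+.02*ex-sm)@ey)
sd=D["side"]; x,r=tri([ray(sd,304.7,192.9),ray(c,321,133.4,s)]); print("tri top",x,r)
for nm,uv in(("bisque",(270,174)),("sprig",(305,271)),("round",(405,245))): pass
E
```

```text
grip top [0.4705 0.0676 0.116 ] [np.float64(0.028200669975114383), np.float64(0.029145068288890113), np.float64(0.028851123212465822), np.float64(0.029394357067445406)]
buttons across 0.03871797044317821
flange ctr [0.4714 0.0676 0.069 ]
slot mid [0.4595 0.0646 0.0655] 0.0231075448253788 pin rel: top 0.01144230866923442 0.00023909108482774303 flange 0.012333396307651075 8.467665777648709e-06
tri top [0.4722 0.0666 0.1163] [np.float64(0.0019896952546282634), np.float64(0.0019896952546283046)]
```

```bash
python3 - <<'E'
from workcell import finish_job
print(finish_job())
E
```

```text
the job is handed in; nothing more can be done
None
```

I closed the press, pinned it shut and handed the job in at about 16 s of robot time. No verdict was reported.

I pushed the raised arm down onto the mould with shut fingers, until about 5 N. I took the pin with both buttons squeezed in, at an opening of about 29.5 mm. It went through slot and bush with almost no resistance, because I had measured the hole in the camera pictures. I pressed the flange down to the hard stop at about 20 N vertical and 10 N sideways, well under 40 N, then opened the jaws while still pressing lightly and backed off.

Checks from the last pictures:

| Check | Measured | Limit |
|---|---|---|
| Across the buttons | 38.7 mm (39 mm when fully out) | less than 1.5 mm in |
| Height of the grip's top | 116 mm, so the flange is at about 66 mm | flange 58 to 70 mm |
| Pin along the arm from the slot's middle | 11 to 12 mm | 16 mm |
| Pin across the arm | under 0.5 mm | 5 mm |
| Tilt | about 1 mm between top and flange, so nearly upright | 0.12 rad |

- **Bystanders:** the pots and the sprig mould looked unmoved in the pictures. I did not measure them again.
- **Arm angle:** I could not read it directly. I inferred that the arm is held down from the flange height and from the pin staying put once released.
- **Disagreement:** the side and wrist cameras differed by about 2 mm each on the pin's top, which is within their calibration. The pin sits about 2 mm farther along the arm than the hole I first measured (9.4 mm from the slot's middle). That may be measurement error, or the bush may have shifted slightly during the final press.

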